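# Gauge and sort keyed drive pulleys by key position

### The arm

A 7-joint arm with a two-finger parallel gripper is mounted at the origin on a cart in front of the work surface, level with it; the furniture and walls round the work are solid. World frame = base frame: x ahead of the robot, y to its left, z up, the work surface at z = 0. Lengths are in m, angles in degrees, forces in N, time in s.
With the tool pointing down it reaches from about 0.425 to 0.95 m from the base axis. Payload 16.7 kg.
Tool frame: the origin (TCP) lies on the centre line of the jaws, within the pads' length; the fingertips stand manip.nose_length ahead of it and the grasp point (between the pads) lies 8 mm behind it (manip.nose_length is the distance from the TCP to the fingertips, in m); z points along the fingers, y is the line along which they close (so a half turn about z gives the same grasp; the last joint's range is limited). The gripper opens to 94 mm and grips with 3 to 60 N. Pads are 16 mm wide; open, the fingers measure 119 mm over their backs; the gripper's body (75 mm by 177 mm) begins 78 mm behind the grasp point.
Start: joints at [-78.237, 24.414, 4.234, 92.017, -1.954, 63.644, -3.845], TCP at [0.234, 0.633, 0.216] pointing down, gripper open.
Joint ranges: [-163.25, 163.25], [-28.42, 122.38], [-70.27, 78.77], [12.13, 141.07], [-58.53, 238.53], [9.26, 117.41], [-156.51, 156.51]. Speed limits (degrees/s): [108.29, 108.29, 136.94, 136.94, 172.46, 172.46, 172.46].

### API

Orientations are given as a 3x3 rotation matrix whose columns are the frame's x, y, z axes.
In Python, from cell import read_state, viewer, manip, finder gives the robot as it stands.
- The arm moves only by the tool carry_out, never from a script. Its argument "series" is text: rows parted by semicolons, each of 6 numbers parted by spaces: the shift along the world's x, y, z as a fraction of full scale, then the turn, a rotation vector about the world's x, y, z as a fraction of full scale. In form: tx ty tz rx ry rz; .... A call has 1 to 20 rows; each row is the pose to reach, as a shift and turn from the pose commanded when the call began; what a row does not reach only later rows make up. Full scale, the value 1, is 0.12 m for a shift and 45 degrees for a turn. A row lasts 1/10 s, in which the tool goes at most 50 mm and 8.59 degrees, less where a joint would pass 70% of its speed; a pose out of reach is approached as far as the arm can. A call with a number of a shift or a turn outside -1 to 1 is refused whole. A call with a gripper value outside its range is refused whole. "gripper" is the closure, from 0 (fully open) to 1 (shut), set as the call begins (left out, the last holds). The fingers move at their own pace and stop on an object; the grip force is fixed at half the most. Time passes only in rows, so rows that repeat a pose let the fingers close. It gives the time, the measured TCP pose, the force, the opening and the grip force at its end, in the units of the state.
- read_state(): the state, without advancing time (a new reading comes with each control period).
- viewer.capture(name): name is "scene" or "side" or "wrist"; returns (picture, depth): 384x512x3 uint8, blue, green, red; 384x512 float32, m along the optical axis (not along the pixel's ray), 0 where there is no reading.
- viewer.calibration(name): a dict with "fx", "fy", "cx", "cy" (pixels), "cam_to_world" (4x4, takes a point from camera to world coordinates). Camera axes: x right, y down, z forward; pixel columns grow to the right and rows downward; lengths in m; the calibration is good to about 2 mm. The wrist camera is an equidistant fisheye: a pixel r from the principal point sees the ray r / f radians off the axis. A picture is of the moment at which its call begins: read the wrist's pose just before it. calibration takes no time and is no camera call; for the wrist camera it gives the pose at the moment of the call.
- manip.finish_job(): hands the job in; it is judged then, once.
Trained networks look in the newest picture that a camera, given by its name, has taken for a name from the list of things; names that differ only in an ending like _2 or _b are one class to them, and where a whole thing is asked for, a point or a joint stands for the part that bears it (a point fixed in the world has none). Each returns a list of dicts, best first, with "score" (0 to 1); they miss things now and then, are a little off and sometimes report something else, mostly with a low value. They report only what shows in the picture. A call takes as long as a camera call. They do not tell look-alikes from the thing itself.
- finder.masks_of(camera, name): "mask" (384x512 bool, what is visible of it) and "at" ([row, column] in pixels, amid what is visible of it).
- finder.mark_of(camera, name): "at" ([row, column] in pixels: a listed point, or the origin of a listed thing).
The state is a dict: "time_s": time; "joint_positions": joint angles; "qd": joint speeds; "joint_efforts": joint torques, N m; "tool_pos": TCP position; "eef_rot": TCP orientation; "wrist_force": force on the tool from outside, world axes, zero at the start; "torque": the same for the moment, N m; "grip_width": finger opening in m; "gripper_force": force on a finger pad.
Only numpy, scipy, OpenCV 4.12 (cv2) and the standard library are available. Lean on these libraries where they do the work, as an engineer would, in place of code of your own. Each camera call takes 0.05 s, during which the arm holds its last target. There are 200 camera calls.

### The job

Check the keying of the belt pulleys on the gauge and sort them into the rack. Turn the selector dial to one stud, and for each pulley whose keyway is in line with its home flag, the tall one before the short one, lower it fully home on the keyed arbor with the flag in the gate, then stand it in the one-stud lane of the rack, tall at the back, short in front, before fetching the next. Then turn the dial to two studs and do the same with the pulleys whose keyway is a quarter-turn from the flag, into the two-stud lane; finish by turning the dial back to park, and leave the other things on the bench where they are.

Things in the scene. Friction and masses are not known exactly. Their poses are not given: they have to be found in the camera images.
- pulley_1: tall aluminium belt pulley, 76 mm high, upright: toothed body 48 mm in diameter right to the top, on a steel bottom flange 52 mm wide and 5 mm thick with a home flag sticking out of its edge. Bore 20 mm, open right through, with a keyway. Origin on the axis at the underside; x: towards the flag; z: up. About 0.20 kg. May be absent
- pulley_1_flag (a point): point on pulley_1's flag, 32 mm from the axis, at the underside. The flag is 12 mm wide, 5 mm thick, its end 36 mm from the axis
- pulley_1_key (a point): point in pulley_1's keyway, 15 mm from the axis, at the underside. The keyway is 10 mm wide, 17 mm deep from the axis, over the whole height; it is in line with the flag on some pulleys, a quarter-turn clockwise from it (seen from above) on the others
- pulley_2: short aluminium belt pulley, 46 mm high, upright: toothed body 48 mm in diameter right to the top, on a steel bottom flange 52 mm wide and 5 mm thick with a home flag sticking out of its edge. Bore 20 mm, open right through, with a keyway. Origin on the axis at the underside; x: towards the flag; z: up. About 0.14 kg. May be absent
- pulley_2_flag (a point): point on pulley_2's flag, 32 mm from the axis, at the underside. The flag is 12 mm wide, 5 mm thick, its end 36 mm from the axis
- pulley_2_key (a point): point in pulley_2's keyway, 15 mm from the axis, at the underside. The keyway is 10 mm wide, 17 mm deep from the axis, over the whole height; it is in line with the flag on some pulleys, a quarter-turn clockwise from it (seen from above) on the others
- pulley_3: tall aluminium belt pulley, 76 mm high, upright: toothed body 48 mm in diameter right to the top, on a steel bottom flange 52 mm wide and 5 mm thick with a home flag sticking out of its edge. Bore 20 mm, open right through, with a keyway. Origin on the axis at the underside; x: towards the flag; z: up. About 0.20 kg. May be absent
- pulley_3_flag (a point): point on pulley_3's flag, 32 mm from the axis, at the underside. The flag is 12 mm wide, 5 mm thick, its end 36 mm from the axis
- pulley_3_key (a point): point in pulley_3's keyway, 15 mm from the axis, at the underside. The keyway is 10 mm wide, 17 mm deep from the axis, over the whole height; it is in line with the flag on some pulleys, a quarter-turn clockwise from it (seen from above) on the others
- pulley_4: short aluminium belt pulley, 46 mm high, upright: toothed body 48 mm in diameter right to the top, on a steel bottom flange 52 mm wide and 5 mm thick with a home flag sticking out of its edge. Bore 20 mm, open right through, with a keyway. Origin on the axis at the underside; x: towards the flag; z: up. About 0.14 kg. May be absent
- pulley_4_flag (a point): point on pulley_4's flag, 32 mm from the axis, at the underside. The flag is 12 mm wide, 5 mm thick, its end 36 mm from the axis
- pulley_4_key (a point): point in pulley_4's keyway, 15 mm from the axis, at the underside. The keyway is 10 mm wide, 17 mm deep from the axis, over the whole height; it is in line with the flag on some pulleys, a quarter-turn clockwise from it (seen from above) on the others
- gauge_seat (a point): middle of the round seat on the keying gauge (grey box fixed to the bench, 89 mm along x, 190 mm along y, deck 34 mm high); seat 36 mm above the bench: underside and axis of a pulley that is fully home lie here. Axes, the gauge's: x level, to the black gate; y level, from dial to seat (93 mm apart); z up. The arbor, 17 mm thick with tapered nose, rises 34 mm from here
- gauge_gate (a point): middle of the gate's slot at seat height, 32 mm from the arbor's axis towards gauge +x. The slot is 17 mm wide, runs along gauge x, is open above and towards the arbor; its two cheeks rise 22 mm above the deck, from 29 to 42 mm off the axis. With the flag in it, the pulley's x lies along gauge x
- dial (a joint): selector dial, rad, growing clockwise from above: 0 park (bar mark), 0.70 one stud, 1.40 two studs; spring detents (about 0.06 N m) pull it in and hold it. Geared to the arbor, whose key (7 mm wide, out to 15 mm from the axis, 20 mm high above the seat) points to gauge +y at park, +x (to the gate) at one stud, -y at two studs
- dial_grip (a point): on the dial's axis, 18 mm above the deck (52 mm above the bench): middle of its bar grip, 48 mm long, 14 mm thick, from 6.5 to 28.5 mm above the deck, on a disc 52 mm across. Axes turn with the dial. The bar's pointer end (white line) lies at 0.70 rad minus the dial's reading, counter-clockwise from gauge +x
- lane1_back (a point): middle of the floor of the back pocket of the lane with one stud (left). The rack: black, fixed; two lanes, each with a back (+x) and a front pocket, 76 mm square inside, walls 5 mm thick, 14 mm high above the bench, floor at 4 mm; studs on its front lip, on the robot's side. Axes: x front to back, y to the left
- lane1_front (a point): middle of the floor of the front pocket of the lane with one stud (left); axes as lane1_back
- lane2_back (a point): middle of the floor of the back pocket of the lane with two studs (right); axes as lane1_back
- lane2_front (a point): middle of the floor of the front pocket of the lane with two studs (right); axes as lane1_back
- torque_driver: green torque driver, 146 mm long, lying (bystander)
- wrist_strap: black metal-banded wrist strap, a loop 73 mm across (bystander)
- marker_black: marker pen, 126 mm (bystander)
- label_tape: roll of white tape, 52 mm (bystander)
There are look-alikes about, which are no part of the job. What is shaped like the pulley_1 but orange or turquoise is not meant.

How it is judged (in metres and radians):
On the way, in this order (a step that is already met when the one before it is completed fails the run):
1. the dial is set to one stud (value of joint dial between 0.55 and 0.85 rad), for 0.2 s.
2. the tall pulley with its key in line with the flag is test-seated fully home on the arbor, flag in the gate (horizontal distance between pulley_1 and gauge_seat below 0.005 m and z of pulley_1 in the frame of gauge_seat between -0.004 and 0.004 m and horizontal distance between pulley_1_flag and gauge_gate below 0.008 m and angle between pulley_1's own z axis and vertical below 0.1 rad), for 0.2 s.
3. the tall pulley with its key in line with the flag stands in the back pocket of its lane (horizontal distance between pulley_1 and lane1_back below 0.022 m and z of pulley_1 in the frame of lane1_back between -0.005 and 0.005 m and angle between pulley_1's own z axis and vertical below 0.1 rad), for 0.2 s.
4. the short pulley with its key in line with the flag is test-seated fully home on the arbor, flag in the gate (horizontal distance between pulley_2 and gauge_seat below 0.005 m and z of pulley_2 in the frame of gauge_seat between -0.004 and 0.004 m and horizontal distance between pulley_2_flag and gauge_gate below 0.008 m and angle between pulley_2's own z axis and vertical below 0.1 rad), for 0.2 s.
5. the short pulley with its key in line with the flag stands in the front pocket of its lane (horizontal distance between pulley_2 and lane1_front below 0.022 m and z of pulley_2 in the frame of lane1_front between -0.005 and 0.005 m and angle between pulley_2's own z axis and vertical below 0.1 rad), for 0.2 s.
6. the dial is set to two studs (value of joint dial between 1.25 and 1.55 rad), for 0.2 s.
7. the tall pulley with its key a quarter-turn from the flag is test-seated fully home on the arbor, flag in the gate (horizontal distance between pulley_3 and gauge_seat below 0.005 m and z of pulley_3 in the frame of gauge_seat between -0.004 and 0.004 m and horizontal distance between pulley_3_flag and gauge_gate below 0.008 m and angle between pulley_3's own z axis and vertical below 0.1 rad), for 0.2 s.
8. the tall pulley with its key a quarter-turn from the flag stands in the back pocket of its lane (horizontal distance between pulley_3 and lane2_back below 0.022 m and z of pulley_3 in the frame of lane2_back between -0.005 and 0.005 m and angle between pulley_3's own z axis and vertical below 0.1 rad), for 0.2 s.
9. the short pulley with its key a quarter-turn from the flag is test-seated fully home on the arbor, flag in the gate (horizontal distance between pulley_4 and gauge_seat below 0.005 m and z of pulley_4 in the frame of gauge_seat between -0.004 and 0.004 m and horizontal distance between pulley_4_flag and gauge_gate below 0.008 m and angle between pulley_4's own z axis and vertical below 0.1 rad), for 0.2 s.
10. the dial is back at park (value of joint dial between -0.15 and 0.15 rad), for 0.2 s.
At the end, for the whole second after the job is handed in: each pulley present stands upright and still in its pocket (underside within 5 mm of the floor, axis within 22 mm of its middle): key in line with flag in the one-stud lane, quarter-turn in the two-stud lane, tall at the back, short in front; dial at park within 0.15 rad (all of step 3 and all of step 5 and all of step 8 and all of step 10 and linear speed of each of pulley_1, pulley_2, pulley_3, pulley_4 below 0.02 m/s and horizontal distance between pulley_4 and lane2_front below 0.022 m and z of pulley_4 in the frame of lane2_front between -0.005 and 0.005 m and angle between pulley_4's own z axis and vertical below 0.1 rad); the robot touches nothing.
It fails at once if a bystander on the bench is knocked away (moved more than 6 cm) (distance of any of torque_driver, wrist_strap, marker_black, label_tape from where it was at the start of the episode above 0.06 m).
Of pulley_1, pulley_2, pulley_3, pulley_4 only 3 to 4 are there at a start; the rules pass over those that are not, and their reading is None.
At some moment in a run one of pulley_1, pulley_2, pulley_3, pulley_4 may be knocked a few centimetres aside while the robot is not near it.
It also fails if it takes over 210 s, if anything falls off the work surface, if the arm or the gripper's body presses on something with over 40 N, if the wrist force passes 120 N, or if a joint passes its speed limit or range.

## Working session

There is one attempt and no reset: what is moved stays moved. The work goes in short steps, Python scripts to look and compute and a tool call to move; the robot and the scene stay as the last step left them, time stands still between calls to the robot, and variables do not carry over. Pictures are saved under pics/ and viewed, at most 14 in all, crops included, and the job is handed in when it is done.

Besides the shell and the picture viewer there is one more tool, called as name(argument=value, ...) on one line, values as JSON. carry_out: Moves the arm, as the interface text tells. Shift numbers are shares of 0.12 m and turn numbers shares of 45 degrees, none past 1 either way. Its arguments: {"type":"object","properties":{"series":{"type":"string"},"gripper":{"type":"number"}},"required":["series"]}

```bash
ls; mkdir -p pics; python3 - <<'E'
from cell import read_state, viewer, manip, finder
import cv2, numpy as np
s=read_state(); print({k:np.round(v,3).tolist() for k,v in s.items()}); print(manip.nose_length)
ims=[]
for c in ("scene","side"):
    im,d=viewer.capture(c); cv2.imwrite(f"pics/{c}0.png",im)
    cal=viewer.calibration(c); print(c,cal["fx"],cal["cx"],cal["cy"],np.round(cal["cam_to_world"],3).tolist())
    np.save(f"{c}_d0.npy",d)
    ims.append(im)
E
```

```text
pics
{'time_s': 0.0, 'joint_positions': [-78.236, 24.45, 4.232, 92.052, -1.952, 63.645, -3.846], 'qd': [-0.014, 0.031, -0.033, 0.041, -0.107, 0.023, 0.051], 'joint_efforts': [-0.003, -93.58, 3.664, -45.418, -0.049, 0.02, 0.0], 'tool_pos': [0.234, 0.633, 0.216], 'eef_rot': [[-0.938, 0.347, -0.0], [0.347, 0.938, -0.001], [-0.0, -0.001, -1.0]], 'wrist_force': [-0.293, -0.1, -0.446], 'torque': [0.021, 0.001, -0.039], 'gripper_force': 0.0, 'grip_width': 0.094}
0.011
scene 468.5342507356592 255.7447580713705 193.37225894107684 [[-0.938, 0.182, -0.295, 0.975], [0.347, 0.519, -0.781, 1.119], [0.011, -0.835, -0.55, 0.855], [0.0, 0.0, 0.0, 1.0]]
side 374.06937357228196 255.09928886184784 182.36170066526543 [[0.719, 0.559, -0.413, 1.075], [0.695, -0.581, 0.425, -0.512], [-0.002, -0.592, -0.806, 1.085], [0.0, 0.0, 0.0, 1.0]]
```

View pics/scene0.png

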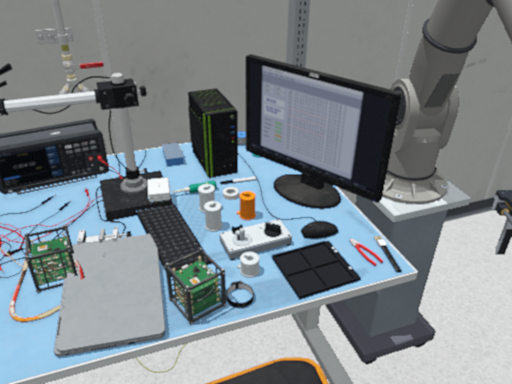

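View pics/side0.png

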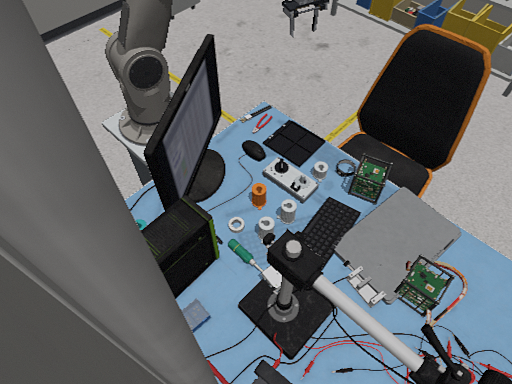

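```bash
cat > h.py <<'E'
from cell import read_state, viewer, manip, finder
import cv2, numpy as np
def ray(cam,uv,cal=None):
    c=cal or viewer.calibration(cam); u,v=uv
    x=(u-c["cx"])/c["fx"]; y=(v-c["cy"])/c["fy"]
    if cam=="wrist":
        r=np.hypot(x,y); k=np.tan(r)/r if r>1e-9 else 1; x*=k; y*=k
    M=c["cam_to_world"]; return M[:3,3], M[:3,:3]@np.array([x,y,1.])
def atz(cam,uv,z,cal=None):
    o,d=ray(cam,uv,cal); return o+d*(z-o[2])/d[2]
def cloud(cam,depth,cal=None):
    c=cal or viewer.calibration(cam); v,u=np.indices(depth.shape)
    x=(u-c["cx"])/c["fx"]; y=(v-c["cy"])/c["fy"]
    if cam=="wrist":
        r=np.maximum(np.hypot(x,y),1e-9); k=np.tan(np.minimum(r,1.5))/r; x=x*k; y=y*k
    P=np.stack([x*depth,y*depth,depth],-1); M=c["cam_to_world"]
    return P@M[:3,:3].T+M[:3,3]
def proj(cam,P,cal=None):
    c=cal or viewer.calibration(cam); M=c["cam_to_world"]; p=M[:3,:3].T@(np.asarray(P,float)-M[:3,3])
    x,y=p[0]/p[2],p[1]/p[2]
    if cam=="wrist":
        r=np.hypot(x,y); k=np.arctan2(np.hypot(p[0],p[1]),p[2])/max(r,1e-9); x*=k;y*=k
    return np.array([x*c["fx"]+c["cx"],y*c["fy"]+c["cy"]])
E
python3 - <<'E'
from h import *
for cam in ("scene","side"):
    im,d=viewer.capture(cam); P=cloud(cam,d)
    for n in ("pulley_1","pulley_2","torque_driver","wrist_strap","marker_black","label_tape"):
        for r in finder.masks_of(cam,n)[:6]:
            if r["score"]<.2: continue
            m=r["mask"]&(d>0); q=P[m]
            print(cam,n,round(r["score"],2),np.round(r["at"]),"n",m.sum(),"med",np.round(np.median(q,0),3),"ztop",np.round(np.percentile(q[:,2],[5,97]),3), "top ctr",np.round(np.median(q[q[:,2]>np.percentile(q[:,2],95)-.006],0),3))
    for n in ("gauge_seat","gauge_gate","dial_grip","lane1_back","lane1_front","lane2_back","lane2_front","pulley_1_flag","pulley_1_key","pulley_2_flag","pulley_2_key","pulley_1","pulley_2"):
        z={"gauge_seat":.036,"gauge_gate":.036,"dial_grip":.052}.get(n,.004 if n[0]=="l" else 0)
        for r in finder.mark_of(cam,n)[:5]:
            if r["score"]<.2: continue
            print(cam,n,round(r["score"],2),np.round(r["at"],1),np.round(atz(cam,r["at"][::-1],z),3))
im=cv2.imread("pics/scene0.png"); c=im[165:310,180:370]; cv2.imwrite("pics/c1.png",cv2.resize(c,None,fx=4,fy=4,interpolation=cv2.INTER_CUBIC))
E
```

```text
scene pulley_1 0.81 [214. 216.] n 466 med [0.703 0.045 0.05 ] ztop [0.004 0.077] top ctr [0.703 0.032 0.075]
scene pulley_1 0.76 [203. 247.] n 433 med [0.591 0.026 0.05 ] ztop [0.003 0.077] top ctr [0.585 0.011 0.075]
scene pulley_1 0.72 [266. 245.] n 406 med [0.666 0.261 0.035] ztop [0.004 0.047] top ctr [0.663 0.253 0.045]
scene pulley_1 0.56 [196. 203.] n 299 med [ 0.698 -0.055  0.062] ztop [0.014 0.077] top ctr [ 0.694 -0.062  0.075]
scene pulley_2 0.81 [214. 216.] n 466 med [0.703 0.045 0.05 ] ztop [0.004 0.077] top ctr [0.703 0.032 0.075]
scene pulley_2 0.76 [203. 247.] n 433 med [0.591 0.026 0.05 ] ztop [0.003 0.077] top ctr [0.585 0.011 0.075]
scene pulley_2 0.72 [266. 245.] n 406 med [0.666 0.261 0.035] ztop [0.004 0.047] top ctr [0.663 0.253 0.045]
scene pulley_2 0.56 [196. 203.] n 299 med [ 0.698 -0.055  0.062] ztop [0.014 0.077] top ctr [ 0.694 -0.062  0.075]
scene torque_driver 0.64 [188. 194.] n 141 med [ 0.705 -0.164  0.024] ztop [0.01  0.033] top ctr [ 0.693 -0.167  0.029]
scene wrist_strap 0.32 [216. 211.] n 438 med [0.703 0.045 0.052] ztop [0.006 0.077] top ctr [0.7
[... 4757 characters left out ...]
lley_2_flag 0.54 [179.7 318.9] [0.677 0.229 0.   ]
side pulley_2_key 0.75 [179.5 318.6] [0.676 0.229 0.   ]
side pulley_2_key 0.41 [186.9 297.2] [0.641 0.15  0.   ]
side pulley_1 0.66 [173.8 318.6] [0.66 0.25 0.  ]
side pulley_1 0.65 [235.1 144.8] [ 0.408 -0.343  0.   ]
side pulley_1 0.61 [198.7 259.2] [0.579 0.02  0.   ]
side pulley_1 0.49 [233.7 265.8] [ 0.689 -0.065  0.   ]
side pulley_1 0.36 [216.7 284.1] [0.689 0.025 0.   ]
side pulley_2 0.66 [173.8 318.6] [0.66 0.25 0.  ]
side pulley_2 0.65 [235.1 144.8] [ 0.408 -0.343  0.   ]
side pulley_2 0.61 [198.7 259.2] [0.579 0.02  0.   ]
side pulley_2 0.49 [233.7 265.8] [ 0.689 -0.065  0.   ]
side pulley_2 0.36 [216.7 284.1] [0.689 0.025 0.   ]
```

View pics/c1.png

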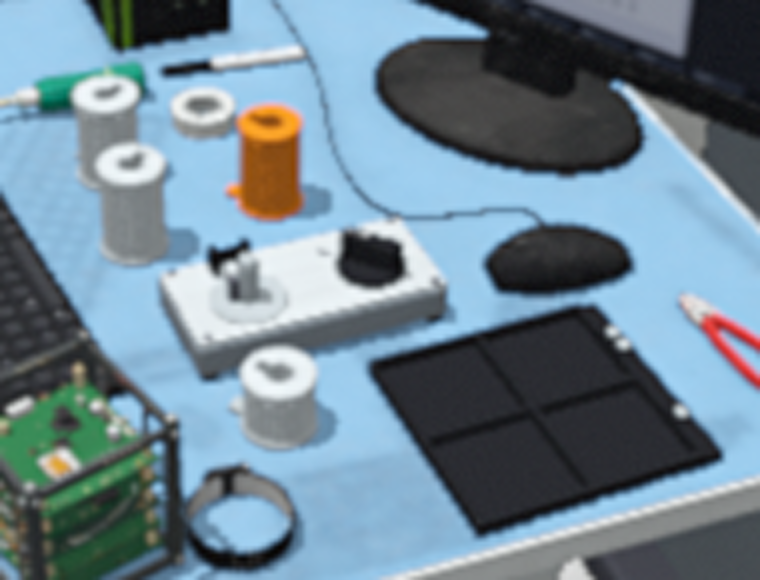

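```bash
python3 - <<'E'
from h import *
H=np.full((20,24),-1.0) # x .1...1.1 ; y -.6...0.6
for cam in ("scene","side"):
    P=cloud(cam,np.load(f"{cam}_d0.npy")).reshape(-1,3); P=P[np.isfinite(P).all(1)&(P[:,2]>-.1)&(P[:,2]<1.0)]
    i=((P[:,0]-.1)/.05).astype(int); j=((P[:,1]+.6)/.05).astype(int)
    ok=(P[:,0]>.1)&(P[:,1]>-.6)&(i<20)&(j<24)
    np.maximum.at(H,(i[ok],j[ok]),P[ok,2])
print("cm; cols y from -.60 step .05")
print("       "+" ".join(f"{int(round(-60+5*j)):4d}" for j in range(24)))
for i in range(20): print(f"x{.1+.05*i:.2f} "+" ".join(f"{int(round(100*h)):4d}" if h>-1 else "   ." for h in H[i]))
E
```

```text
cm; cols y from -.60 step .05
        -60  -55  -50  -45  -40  -35  -30  -25  -20  -15  -10   -5    0    5   10   15   20   25   30   35   40   45   50   55
x0.10   50   50    .    .    .    .    .    .    1    1   -9   -7    3   61   63   64   64    .    .    .    .    .    .    .
x0.15    .    .   52    .    .    .    .    .    1    .    .    .   -2    0    0    0    .    .   67   67    .    .    .   35
x0.20   49   51   52    .    .    0    1    0    0    .    0    0    0   39   41   41    1    1    1   68   69   67   35   36
x0.25   51   51    .    .    .    1    1    2    0    .    2   38   41   42   41    1    1    2    2    1    0    .    .   32
x0.30   51   51    .    .    .    1    1    1    0   38   41   41   42   41    1    1    1    2    2    1    0    .    .    .
x0.35   51   52    .    .    .    8    1    1   41   41   41   41    2    1    3    4    1    2    1    1    1    .    .    .
x0.40   51   52    4    4    8    8    0   41   41   41    2    2    2    1    4    4    2    2    2    2    0    .    .    .
x0.45   52   52    4    4    0    1   41   41   41    1    1 
[... 876 characters left out ...]
    5    3    3    3    3    3    2   12   10   12    0    .    .    .
x0.85   54   89    0    1    1    3    7   41   41    7    3    3    4    4    4    4    3   12   12   12    0    .    .    .
x0.90   54   93   37    1    1    7   40   41   39    4    4    2    4    3    3    3    3    3    3    3    0    .    .    .
x0.95   55   97   44   17   17   10   40   40   39    4    4    4    4    3    3    3    3    3    3    3    0    .    .    .
x1.00   55  100  100   16   17   11   32   39   35    1    1    4    4    3    3    3    3    3    3    3    0    .    .    .
x1.05   55   56   28   16   17   17   31   37   36    1    0    5   12   12   12    3    3    3    3    3    0    .    .    .
```

carry_out(series="0.4 -0.5 0.5 0 0 -0.16; 0.76 -1 0.5 0 0 -0.32; 0.76 -1 0.5 0 0 -0.32; 0.76 -1 0.5 0 0 -0.32", gripper=0)

```text
time_s: 2.5
tool_pos: [0.3297, 0.5092, 0.2784]
eef_rot: [[-0.819, 0.574, 0.002], [0.574, 0.819, 0.001], [-0.001, 0.002, -1.0]]
wrist_force: [-0.5, 0.4, -0.0]
grip_width: 0.0938
gripper_force: 0.0
```

carry_out(series="0.4 -0.5 0.25 0 0 -0.16; 0.76 -1 0.3 0 0 -0.32; 0.76 -1 0.3 0 0 -0.32; 0.76 -1 0.3 0 0 -0.32")

```text
time_s: 2.9
tool_pos: [0.421, 0.3882, 0.3141]
eef_rot: [[-0.649, 0.761, 0.002], [0.761, 0.649, 0.001], [-0.001, 0.002, -1.0]]
wrist_force: [0.6, 0.2, -0.8]
grip_width: 0.0936
gripper_force: 0.0
```

carry_out(series="0.4 -0.5 0 0 0 -0.16; 0.76 -1 0 0 0 -0.32; 0.76 -1 0 0 0 -0.32; 0.76 -1 0 0 0 -0.32")

```text
time_s: 3.3
tool_pos: [0.5115, 0.2673, 0.3128]
eef_rot: [[-0.439, 0.898, 0.002], [0.898, 0.439, -0.001], [-0.002, 0.001, -1.0]]
wrist_force: [0.2, 0.5, -0.1]
grip_width: 0.0942
gripper_force: 0.0
```

carry_out(series="0.4 -0.5 0 0 0 -0.16; 0.76 -1 0 0 0 -0.32; 0.76 -1 0 0 0 -0.32; 0.76 -1 0 0 0 -0.32; 0.76 -1 0 0 0 -0.32; 0.76 -1 0 0 0 -0.32; 0.76 -1 0 0 0 -0.32")

```text
time_s: 4.0
tool_pos: [0.5987, 0.1546, 0.3124]
eef_rot: [[-0.211, 0.977, -0.0], [0.977, 0.211, 0.0], [0.001, -0.0, -1.0]]
wrist_force: [-0.6, -0.3, -1.4]
grip_width: 0.094
gripper_force: 0.0
```

```bash
python3 - <<'E'
from h import *
s=read_state(); print({k:np.round(v,3).tolist() for k,v in s.items()})
cal=viewer.calibration("wrist"); im,d=viewer.capture("wrist"); print({k:np.round(v,3).tolist() for k,v in cal.items()})
np.savez("w1.npz",im=im,d=d,M=cal["cam_to_world"])
im2,_=viewer.capture("scene")
cv2.imwrite("pics/w1.png",cv2.vconcat([cv2.resize(im[20:364],(800,538))])); 
T=s["tool_pos"]
c=np.hstack([im,im2]); cv2.imwrite("pics/w1.png",cv2.resize(c,(800,300)))
cv2.imwrite("pics/w1f.png",im)
E
```

```text
{'time_s': 4.0, 'joint_positions': [-44.001, 16.344, 29.924, 94.148, -8.529, 71.795, -0.195], 'qd': [-0.059, -0.186, 0.245, 0.027, 0.116, -0.007, 0.255], 'joint_efforts': [0.809, -71.417, 8.659, -47.669, -0.031, 0.01, -0.008], 'tool_pos': [0.599, 0.155, 0.312], 'eef_rot': [[-0.211, 0.977, -0.0], [0.977, 0.211, 0.0], [0.001, -0.0, -1.0]], 'wrist_force': [-0.624, -0.345, -1.394], 'torque': [-0.065, 0.041, -0.005], 'gripper_force': 0.0, 'grip_width': 0.094}
{'fx': 297.319, 'fy': 297.319, 'cx': 259.709, 'cy': 193.778, 'cam_to_world': [[0.978, 0.205, 0.05, 0.585], [0.211, -0.95, -0.23, 0.222], [0.0, 0.236, -0.972, 0.479], [0.0, 0.0, 0.0, 1.0]]}
```

View pics/w1.png

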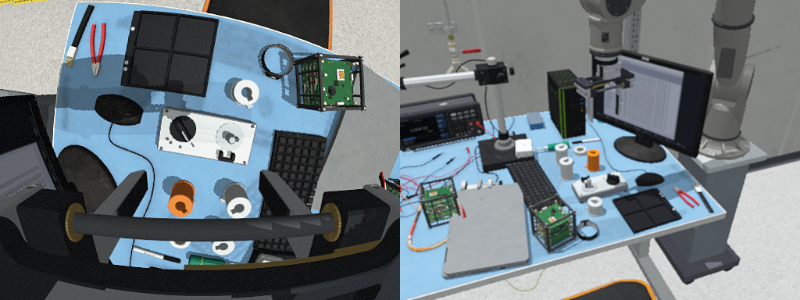

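```bash
cat >> h.py <<'E'
def ortho(im,cal,c,z,half=.06,px=.0004,cam="wrist"):
    n=int(2*half/px); M=cal["cam_to_world"]
    # image up = +y world, right = +x world
    X,Y=np.meshgrid(c[0]-half+px*(np.arange(n)+.5), c[1]+half-px*(np.arange(n)+.5))
    P=np.stack([X,Y,np.full_like(X,z)],-1); p=(P-M[:3,3])@M[:3,:3]
    x,y=p[...,0]/p[...,2],p[...,1]/p[...,2]
    if cam=="wrist":
        r=np.maximum(np.hypot(x,y),1e-9); k=np.arctan(r)/r; x,y=x*k,y*k
    return cv2.remap(im,(x*cal["fx"]+cal["cx"]).astype(np.float32),(y*cal["fy"]+cal["cy"]).astype(np.float32),cv2.INTER_CUBIC)
E
python3 - <<'E'
from h import *
w=np.load("w1.npz"); cal=viewer.calibration("wrist"); cal["cam_to_world"]=w["M"]; im=w["im"]
o=[ortho(im,cal,(.664,.25),.046),ortho(im,cal,(.703,.031),.076),ortho(im,cal,(.60,.155),.036,.09,.0006),ortho(im,cal,(.695,-.065),.076)]
o=[cv2.resize(a,(300,300)) for a in o]
cv2.imwrite("pics/o1.png",np.vstack([np.hstack(o[:2]),np.hstack(o[2:])]))
E
```

```text
(no output)
```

View pics/o1.png

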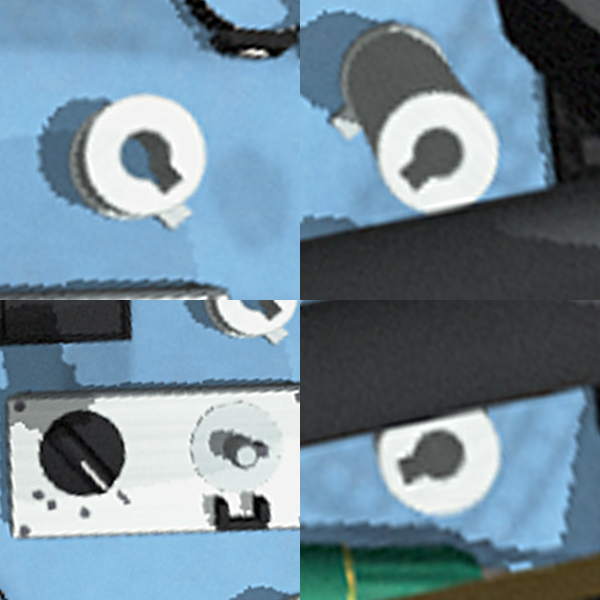

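carry_out(series="-0.17 0 -0.4 0 0 0.17; -0.34 -0.02 -0.8 0 0 0.34; -0.34 -0.02 -1 0 0 0.51; -0.34 -0.02 -1 0 0 0.67; -0.34 -0.02 -1 0 0 0.67; -0.34 -0.02 -1 0 0 0.67; -0.34 -0.02 -1 0 0 0.67")

```text
time_s: 4.8
tool_pos: [0.5589, 0.1508, 0.1932]
eef_rot: [[-0.67, 0.742, 0.001], [0.742, 0.67, 0.001], [-0.0, 0.001, -1.0]]
wrist_force: [-0.2, -0.3, 0.4]
grip_width: 0.0939
gripper_force: 0.0
```

```bash
cat >> h.py <<'E'
def snap(tag):
    cal=viewer.calibration("wrist"); im,d=viewer.capture("wrist")
    np.savez(tag+".npz",im=im,d=d,M=cal["cam_to_world"]); return im,d,cal
def load(tag):
    w=np.load(tag+".npz"); cal=viewer.calibration("wrist"); cal["cam_to_world"]=w["M"]; return w["im"],w["d"],cal
E
python3 - <<'E'
from h import *
s=read_state(); print(s["tool_pos"])
im,d,cal=snap("w2")
for n,z in (("gauge_seat",.036),("gauge_gate",.036),("dial_grip",.052)):
    for r in finder.mark_of("wrist",n)[:2]: print(n,round(r["score"],2),np.round(r["at"],1),np.round(atz("wrist",r["at"][::-1],z,cal),4))
P=cloud("wrist",d,cal); 
for z0,z1 in ((.058,.066),(.0385,.0425)):
    m=(P[...,2]>z0)&(P[...,2]<z1)&(np.hypot(P[...,0]-.558,P[...,1]-.152)<.032); q=P[m][:,:2]
    print(z0,m.sum(),q.mean(0), cv2.minAreaRect(q.astype(np.float32)))
m=(P[...,2]>.031)&(P[...,2]<.039)&(abs(P[...,0]-.6)<.12)&(abs(P[...,1]-.155)<.07); q=P[m]; print("deck",np.median(q[:,2]),cv2.minAreaRect(q[:,:2].astype(np.float32)))
o=[ortho(im,cal,(.60,.155),.036,.075,.00025),ortho(im,cal,(.60,.155),.062,.075,.00025)]
cv2.imwrite("pics/o2.png",np.hstack([cv2.resize(a,(400,400),interpolation=cv2.INTER_AREA) for a in o]))
E
```

```text
[0.5589332  0.15083916 0.1931752 ]
gauge_seat 0.84 [233.9 322.2] [0.6546 0.1572 0.036 ]
gauge_seat 0.52 [161.8 430.5] [0.6963 0.3153 0.036 ]
gauge_gate 0.59 [252.  300.6] [0.6515 0.1233 0.036 ]
dial_grip 0.87 [185.9 257.9] [0.5568 0.152  0.052 ]
dial_grip 0.72 [341.  226.3] [ 0.6672 -0.0349  0.052 ]
0.058 545 [0.55841133 0.15368943] ((0.5587973594665527, 0.15314024686813354), (0.012646880000829697, 0.045893795788288116), 41.90204620361328)
0.0385 856 [0.55842343 0.1542681 ] ((0.5588626265525818, 0.15387196838855743), (0.04983525350689888, 0.04968149587512016), 41.782596588134766)
deck 0.03289632270259152 ((0.6061485409736633, 0.1625756323337555), (0.18404535949230194, 0.11875195801258087), 3.278064012527466)
```

View pics/o2.png

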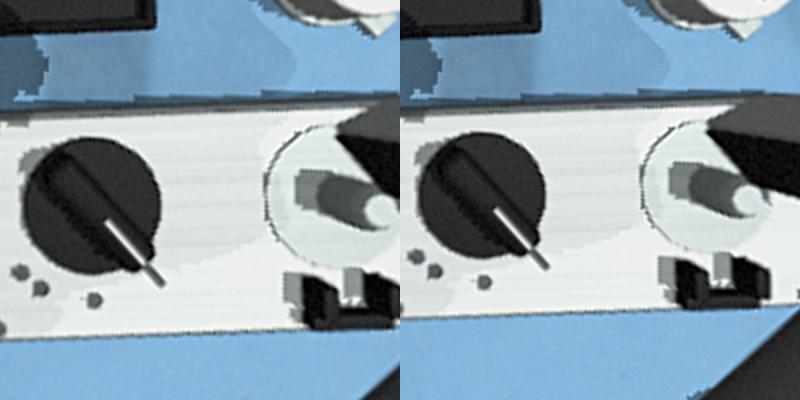

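carry_out(series="0 0.02 -0.4 0 0 0; 0 0.02 -0.8 0 0 0; 0 0.02 -1 0 0 0; 0 0.02 -1 0 0 0")

```text
time_s: 5.4
tool_pos: [0.5566, 0.1523, 0.0696]
eef_rot: [[-0.672, 0.741, -0.005], [0.741, 0.672, -0.002], [0.001, -0.005, -1.0]]
wrist_force: [0.3, -0.8, 1.2]
grip_width: 0.0943
gripper_force: 0.0
```

carry_out(series="0 0 -0.14 0 0 0; 0 0 -0.14 0 0 0; 0 0 -0.14 0 0 0; 0 0 -0.14 0 0 0")

```text
time_s: 5.8
tool_pos: [0.5592, 0.1532, 0.0571]
eef_rot: [[-0.672, 0.741, 0.002], [0.741, 0.672, 0.001], [-0.0, 0.002, -1.0]]
wrist_force: [-0.2, 0.0, -0.8]
grip_width: 0.0935
gripper_force: 0.0
```

carry_out(series="0 0 0 0 0 0; 0 0 0 0 0 0; 0 0 0 0 0 0; 0 0 0 0 0 0; 0 0 0 0 0 0; 0 0 0 0 0 0; 0 0 0 0 0 0; 0 0 0 0 0 0; 0 0 0 0 0 0; 0 0 0 0 0 0; 0 0 0 0 0 0; 0 0 0 0 0 0", gripper=1)

```text
time_s: 7.0
tool_pos: [0.5584, 0.1528, 0.0557]
eef_rot: [[-0.672, 0.741, -0.0], [0.741, 0.672, -0.0], [0.0, -0.0, -1.0]]
wrist_force: [-1.0, -1.1, 1.9]
grip_width: 0.0136
gripper_force: 30.0
```

carry_out(series="0 0 0 0 0 -0.15; 0 0 0 0 0 -0.3; 0 0 0 0 0 -0.45; 0 0 0 0 0 -0.6; 0 0 0 0 0 -0.75; 0 0 0 0 0 -0.89; 0 0 0 0 0 -0.89; 0 0 0 0 0 -0.89; 0 0 0 0 0 -0.89; 0 0 0 0 0 -0.89")

```text
time_s: 8.0
tool_pos: [0.5591, 0.1531, 0.0557]
eef_rot: [[-0.042, 0.999, 0.001], [0.999, 0.042, 0.0], [0.0, 0.001, -1.0]]
wrist_force: [5.8, 1.0, -5.7]
grip_width: 0.0135
gripper_force: 30.0
```

carry_out(series="0 0 0 0 0 0; 0 0 0 0 0 0; 0 0 0 0 0 0; 0 0 0 0 0 0; 0 0 0 0 0 0; 0 0 0 0 0 0; 0 0 0 0 0 0", gripper=0)

```text
time_s: 8.7
tool_pos: [0.5585, 0.1529, 0.0557]
eef_rot: [[-0.038, 0.999, -0.0], [0.999, 0.038, 0.0], [0.0, -0.0, -1.0]]
wrist_force: [-0.0, 0.6, 0.4]
grip_width: 0.0666
gripper_force: 0.0
```

carry_out(series="0 0 0.4 0 0 0; 0 0 0.8 0 0 0; 0 0 1 0 0 0; 0 0 1 0 0 0; 0 0 1 0 0 0")

```text
time_s: 9.2
tool_pos: [0.5584, 0.1532, 0.1757]
eef_rot: [[-0.038, 0.999, 0.0], [0.999, 0.038, 0.001], [0.001, 0.0, -1.0]]
wrist_force: [-0.1, 0.1, 0.5]
grip_width: 0.0938
gripper_force: 0.0
```

```bash
python3 - <<'E'
from h import *
print(read_state()["tool_pos"])
im,d,cal=snap("w3"); P=cloud("wrist",d,cal)
m=(P[...,2]>.056)&(P[...,2]<.068)&(np.hypot(P[...,0]-.558,P[...,1]-.152)<.032); print(cv2.minAreaRect(P[m][:,:2].astype(np.float32)),P[m].mean(0))
# seat disc / arbor
for n,z in (("gauge_seat",.036),("gauge_gate",.036)):
    for r in finder.mark_of("wrist",n)[:1]: print(n,round(r["score"],2),np.round(r["at"],1),np.round(atz("wrist",r["at"][::-1],z,cal),4))
m=(P[...,2]>.064)&(P[...,2]<.078)&(np.hypot(P[...,0]-.653,P[...,1]-.157)<.02); print("arbor top",m.sum(),P[m].mean(0) if m.any() else 0)
cv2.imwrite("pics/o3.png",np.hstack([ortho(im,cal,(.63,.155),.036,.075,.000375),ortho(im,cal,(.65,.155),.07,.05,.00025)]))
E
```

```text
[0.55841142 0.15321085 0.17574772]
((0.5591809749603271, 0.15377368032932281), (0.013896392658352852, 0.04640684276819229), 2.4858531951904297) [0.55935277 0.15451242 0.06020777]
gauge_seat 0.72 [189.6 344.7] [0.6514 0.156  0.036 ]
gauge_gate 0.78 [217.4 341. ] [0.6506 0.1242 0.036 ]
arbor top 149 [0.65108208 0.15712673 0.06765483]
```

View pics/o3.png

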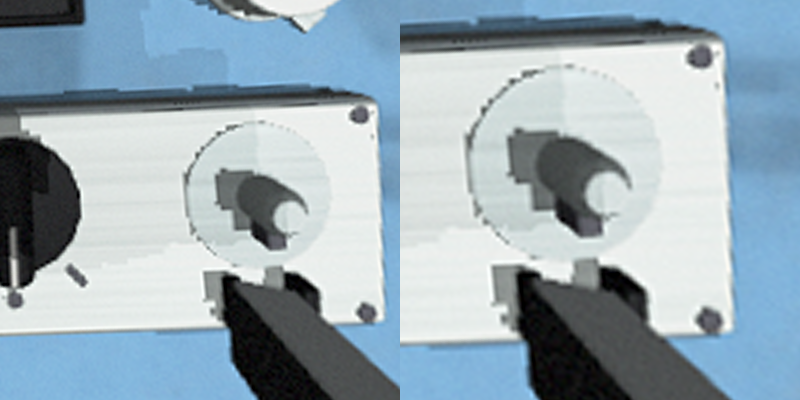

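carry_out(series="0.3 -0.4 0.3 0 0 0; 0.6 -0.75 0.6 0 0 0; 0.6 -0.75 0.6 0 0 0")

```text
time_s: 9.65
tool_pos: [0.6316, 0.0605, 0.2483]
eef_rot: [[-0.037, 0.999, -0.0], [0.999, 0.037, -0.001], [-0.001, -0.0, -1.0]]
wrist_force: [0.5, 0.6, -0.2]
grip_width: 0.094
gripper_force: 0.0
```

carry_out(series="0.3 -0.4 0 0 0 0; 0.58 -0.75 0 0 0 0; 0.58 -0.75 0 0 0 0; 0.58 -0.75 0 0 0 0; 0.58 -0.75 0 0 0 0")

```text
time_s: 10.15
tool_pos: [0.6995, -0.0266, 0.2464]
eef_rot: [[-0.038, 0.999, -0.002], [0.999, 0.038, 0.0], [0.0, -0.002, -1.0]]
wrist_force: [-0.8, 0.5, 0.6]
grip_width: 0.094
gripper_force: 0.0
```

```bash
cat >> h.py <<'E'
def top(P,c,ztop,rad=.036):
    "circle fit to the rim of the top face"
    m=(abs(P[...,2]-ztop)<.006)&(np.hypot(P[...,0]-c[0],P[...,1]-c[1])<rad)
    q=P[m][:,:2].astype(np.float32); (cx,cy),r=cv2.minEnclosingCircle(q); e=cv2.fitEllipse(cv2.convexHull(q)) if len(q)>5 else None
    return m.sum(),np.round([cx,cy,r],4),np.round(e[0]+e[1],4),np.round(P[m].mean(0),4)
E
python3 - <<'E'
from h import *
print(read_state()["tool_pos"])
im,d,cal=snap("w4"); P=cloud("wrist",d,cal)
print(top(P,(.698,.030),.076)); print(top(P,(.692,-.065),.076))
for n,z in (("pulley_1_flag",0),("pulley_1_key",0),("pulley_1",0)):
    for r in finder.mark_of("wrist",n)[:5]: print(n,round(r["score"],2),np.round(r["at"],1),np.round(atz("wrist",r["at"][::-1],z,cal),4))
o=[ortho(im,cal,(.70,-.01),.076,.1,.0005),ortho(im,cal,(.70,-.01),.003,.1,.0005)]
cv2.imwrite("pics/o4.png",np.hstack(o))
E
```

```text
[ 0.69950449 -0.02657681  0.2463619 ]
(np.int64(1147), array([0.6989, 0.0289, 0.0249]), array([0.699 , 0.0287, 0.0485, 0.0495]), array([0.6996, 0.0294, 0.0747]))
(np.int64(1047), array([ 0.691 , -0.0681,  0.0249]), array([ 0.691 , -0.068 ,  0.0489,  0.0493]), array([ 0.6915, -0.0669,  0.0743]))
pulley_1_flag 0.93 [148.6 243. ] [0.675 0.006 0.   ]
pulley_1_flag 0.76 [156.4 196.4] [ 0.609  -0.0067  0.    ]
pulley_1_key 0.81 [152.3 186. ] [ 0.5937 -0.0011  0.    ]
pulley_1_key 0.75 [143.3 254.6] [0.6909 0.0139 0.    ]
pulley_1 0.88 [203.3 251.8] [ 0.6898 -0.0724  0.    ]
pulley_1 0.85 [132.4 265.5] [0.7054 0.0297 0.    ]
pulley_1 0.63 [143.4 178.9] [0.5831 0.0115 0.    ]
```

View pics/o4.png

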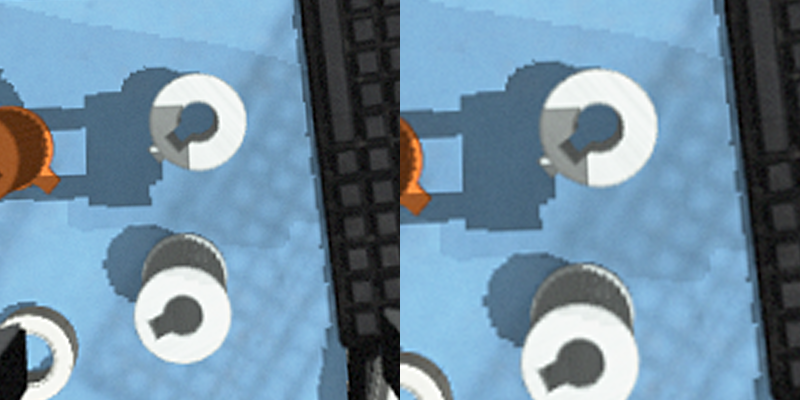

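```bash
cat >> h.py <<'E'
def keyang(im,cal,c,z,lo=.0115,hi=.0155):
    "direction of the keyway (deg): darkest 40-degree-wide stretch of ring"
    o=cv2.cvtColor(ortho(im,cal,c,z,.03,.0002),cv2.COLOR_BGR2GRAY); n=o.shape[0]
    a=np.arange(-180,180,1.); r=np.arange(lo,hi,.0005)
    A,R=np.meshgrid(np.radians(a),r); px=(n/2-.5+R*np.cos(A)/.0002).astype(np.float32); py=(n/2-.5-R*np.sin(A)/.0002).astype(np.float32)
    p=cv2.remap(o,px,py,cv2.INTER_LINEAR).mean(0); hw=22
    pp=np.r_[p[-hw:],p,p[:hw]]; s=np.convolve(pp,np.ones(2*hw+1)/(2*hw+1),"valid"); k=int(s.argmin())
    thr=(s.min()+np.median(p))/2; win=(np.arange(-45,46)+k)%360; w=np.clip(np.median(p)-p[win],0,None); w[w<.4*w.max()]=0
    return round(float(a[k]),1), round(float(a[k]+(w*np.arange(-45,46)).sum()/w.sum()),1), p.min().round(), np.median(p).round()
E
python3 - <<'E'
from h import *
for t,c,z in (("w1",(.698,.0300),.076),("w4",(.6988,.0293),.076),("w4",(.691,-.068),.076),("w1",(.662,.249),.046)):
    im,d,cal=load(t); 
    n,_,e,_=top(cloud("wrist",d,cal),c,z); print(t,n,e); print(keyang(im,cal,e[:2],z), keyang(im,cal,c,z))
E
```

```text
w1 576 [0.6985 0.0295 0.0486 0.0492]
(-138.0, -138.6, np.float64(75.0), np.float64(242.0)) (-135.0, -135.4, np.float64(74.0), np.float64(241.0))
w4 1147 [0.699  0.0287 0.0485 0.0495]
(-139.0, -144.9, np.float64(83.0), np.float64(243.0)) (-136.0, -142.6, np.float64(83.0), np.float64(242.0))
w4 1047 [ 0.691  -0.068   0.0489  0.0493]
(-155.0, -154.7, np.float64(80.0), np.float64(246.0)) (-155.0, -154.7, np.float64(80.0), np.float64(246.0))
w1 695 [0.6622 0.2478 0.0482 0.049 ]
(-48.0, -47.5, np.float64(64.0), np.float64(244.0)) (-51.0, -50.4, np.float64(60.0), np.float64(244.0))
```

carry_out(series="-0.005 0.467 0 0 0 0; -0.005 0.467 -0.2 0 0 0; -0.005 0.467 -0.6 0 0 0; -0.005 0.467 -1 0 0 0; -0.005 0.467 -1 0 0 0; -0.005 0.467 -1 0 0 0")

```text
time_s: 10.95
tool_pos: [0.6995, 0.0294, 0.1287]
eef_rot: [[-0.038, 0.999, -0.001], [0.999, 0.038, -0.0], [-0.0, -0.001, -1.0]]
wrist_force: [0.1, -0.3, 0.8]
grip_width: 0.094
gripper_force: 0.0
```

carry_out(series="0 0 -0.3 0 0 0; 0 0 -0.67 0 0 0; 0 0 -0.67 0 0 0; 0 0 -0.67 0 0 0; 0 0 -0.67 0 0 0")

```text
time_s: 11.45
tool_pos: [0.7015, 0.0288, 0.0509]
eef_rot: [[-0.038, 0.999, 0.004], [0.999, 0.038, 0.0], [0.0, 0.004, -1.0]]
wrist_force: [-0.4, 0.3, 0.5]
grip_width: 0.0942
gripper_force: 0.0
```

carry_out(series="0 0 0 0 0 0; 0 0 0 0 0 0; 0 0 0 0 0 0; 0 0 0 0 0 0; 0 0 0 0 0 0; 0 0 0 0 0 0; 0 0 0 0 0 0; 0 0 0 0 0 0; 0 0 0 0 0 0; 0 0 0 0 0 0", gripper=1)

```text
time_s: 12.45
tool_pos: [0.6994, 0.0289, 0.0472]
eef_rot: [[-0.038, 0.999, -0.0], [0.999, 0.038, 0.0], [0.0, -0.0, -1.0]]
wrist_force: [-0.4, -0.4, 0.4]
grip_width: 0.0484
gripper_force: 30.0
```

carry_out(series="0 0 0.2 0 0 0; 0 0 0.5 0 0 0; 0 0 0.8 0 0 0; 0 0 1 0 0 0; 0 0 1 0 0 0")

```text
time_s: 12.95
tool_pos: [0.7011, 0.0288, 0.1708]
eef_rot: [[-0.038, 0.999, 0.005], [0.999, 0.038, 0.001], [0.001, 0.005, -1.0]]
wrist_force: [1.3, -0.1, -2.0]
grip_width: 0.0487
gripper_force: 30.0
```

carry_out(series="-0.1 0.2 0 0 0 0.15; -0.2 0.4 0 0 0 0.3; -0.3 0.6 0 0 0 0.45; -0.395 0.8 0 0 0 0.6; -0.395 1 0 0 0 0.75; -0.395 1 0 0 0 0.9; -0.395 1 0 0 0 0.9")

```text
time_s: 13.65
tool_pos: [0.6514, 0.1496, 0.1661]
eef_rot: [[-0.68, 0.733, -0.001], [0.733, 0.68, -0.0], [0.001, -0.001, -1.0]]
wrist_force: [-0.0, -0.3, -1.7]
grip_width: 0.0486
gripper_force: 30.0
```

carry_out(series="0 0.064 0 0 0 0.1; 0 0.064 0 0 0 0.21; 0 0.064 0 0 0 0.21; 0 0.064 0 0 0 0.21; 0 0.064 0 0 0 0.21")

```text
time_s: 14.15
tool_pos: [0.6521, 0.156, 0.167]
eef_rot: [[-0.787, 0.617, -0.0], [0.617, 0.787, -0.0], [0.0, -0.001, -1.0]]
wrist_force: [-0.1, -0.2, -1.2]
grip_width: 0.0484
gripper_force: 30.0
```

```bash
python3 - <<'E'
from h import *
s=read_state(); T=np.array(s["tool_pos"]); print(T,s["grip_width"],s["gripper_force"])
im,d,cal=snap("w5"); P=cloud("wrist",d,cal)
m=(np.hypot(P[...,0]-T[0],P[...,1]-T[1])<.03)&(P[...,2]>.15)&(P[...,2]<.23); print(m.sum(), np.percentile(P[m][:,2],[5,50,95]) if m.any() else 0)
zt=.12+.076
print(top(P,T[:2],zt))
cv2.imwrite("pics/o5.png",np.hstack([cv2.resize(im,(533,400)),cv2.resize(ortho(im,cal,T[:2],zt,.06,.0003),(267,267)).repeat(1,0) if 0 else cv2.copyMakeBorder(cv2.resize(ortho(im,cal,T[:2],zt,.04,.0003),(267,267)),0,133,0,0,cv2.BORDER_CONSTANT)]))
E
```

```text
[0.65206684 0.15602262 0.16698097] 0.04844866997871786 29.99912202358246
8027 [0.15877874 0.19405503 0.21791784]
(np.int64(4704), array([0.6445, 0.162 , 0.0347]), array([0.6488, 0.1585, 0.0387, 0.0718]), array([0.6476, 0.1608, 0.1945]))
```

View pics/o5.png

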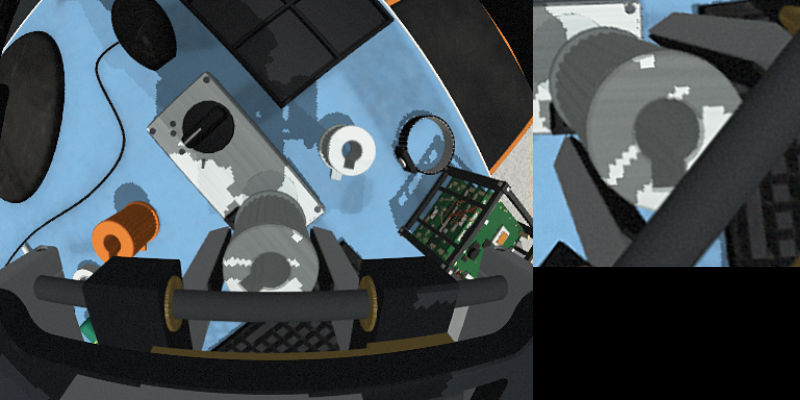

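carry_out(series="0 0 -0.2 0 0 0; 0 0 -0.38 0 0 0; 0 0 -0.42 0 0 0; 0 0 -0.46 0 0 0; 0 0 -0.5 0 0 0; 0 0 -0.5 0 0 0; 0 0 -0.5 0 0 0")

```text
time_s: 14.9
tool_pos: [0.6524, 0.1567, 0.1078]
eef_rot: [[-0.789, 0.614, 0.001], [0.614, 0.789, 0.0], [-0.0, 0.001, -1.0]]
wrist_force: [-0.7, 0.3, -2.1]
grip_width: 0.0483
gripper_force: 30.0
```

carry_out(series="0 0 -0.04 0 0 0; 0 0 -0.07 0 0 0; 0 0 -0.1 0 0 0; 0 0 -0.1 0 0 0")

```text
time_s: 15.3
tool_pos: [0.6518, 0.1566, 0.0946]
eef_rot: [[-0.789, 0.614, -0.001], [0.614, 0.789, -0.0], [0.0, -0.001, -1.0]]
wrist_force: [-0.6, 1.2, -2.0]
grip_width: 0.0487
gripper_force: 30.0
```

carry_out(series="0 0 -0.05 0 0 0; 0 0 -0.09 0 0 0; 0 0 -0.1 0 0 0; 0 0 -0.1 0 0 0; 0 0 -0.1 0 0 0")

```text
time_s: 15.8
tool_pos: [0.6519, 0.1566, 0.0832]
eef_rot: [[-0.789, 0.614, -0.0], [0.614, 0.789, -0.0], [0.0, -0.0, -1.0]]
wrist_force: [-2.1, -0.1, 1.0]
grip_width: 0.0482
gripper_force: 30.0
```

carry_out(series="0 0 0 0 0 0; 0 0 0 0 0 0; 0 0 0 0 0 0; 0 0 0 0 0 0; 0 0 0 0 0 0; 0 0 0 0 0 0", gripper=0.35)

```text
time_s: 16.4
tool_pos: [0.6521, 0.1567, 0.0833]
eef_rot: [[-0.789, 0.614, -0.0], [0.614, 0.789, 0.0], [0.0, -0.0, -1.0]]
wrist_force: [-0.5, 0.3, 0.8]
grip_width: 0.061
gripper_force: 0.0
```

```bash
python3 - <<'E'
from h import *
s=read_state(); T=np.array(s["tool_pos"]); print(T,s["grip_width"],np.round(s["wrist_force"],1))
im,d,cal=snap("w6"); P=cloud("wrist",d,cal)
m=(np.hypot(P[...,0]-T[0],P[...,1]-T[1])<.02)&(P[...,2]>.10)&(P[...,2]<.125); print(m.sum(), np.percentile(P[m][:,2],[5,50,95]))
m2=(np.hypot(P[...,0]-.558,P[...,1]-.153)<.02)&(P[...,2]>.05); print("dial top",np.median(P[m2][:,2]),m2.sum())
print(top(P,T[:2],.112,.027))
for r in finder.mark_of("wrist","pulley_1_flag")[:3]: print(round(r["score"],2),np.round(r["at"],1),np.round(atz("wrist",r["at"][::-1],.036,cal),4))
E
```

```text
[0.65210621 0.15666266 0.08325533] 0.06100928397707118 [-0.5  0.3  0.8]
2843 [0.10366257 0.11054733 0.11157784]
dial top 0.060661103294535376 1256
(np.int64(4177), array([0.6526, 0.1567, 0.0246]), array([0.6516, 0.1577, 0.0455, 0.0491]), array([0.6475, 0.1613, 0.1104]))
```

carry_out(series="0 0 0 0 0 0; 0 0 0 0 0 0; 0 0 0 0 0 0; 0 0 0 0 0 0; 0 0 0 0 0 0", gripper=1)

```text
time_s: 17.0
tool_pos: [0.6521, 0.1567, 0.0833]
eef_rot: [[-0.789, 0.614, -0.0], [0.614, 0.789, 0.0], [0.0, -0.0, -1.0]]
wrist_force: [0.0, 0.2, -0.3]
grip_width: 0.0486
gripper_force: 30.0
```

carry_out(series="0 0 0.2 0 0 0; 0 0 0.5 0 0 0; 0 0 0.8 0 0 0; 0 0 0.9 0 0 0; 0 0 0.9 0 0 0")

```text
time_s: 17.5
tool_pos: [0.6528, 0.1568, 0.1928]
eef_rot: [[-0.789, 0.614, 0.002], [0.614, 0.789, 0.001], [-0.001, 0.002, -1.0]]
wrist_force: [-0.5, -0.4, -2.0]
grip_width: 0.0487
gripper_force: 30.0
```

```bash
python3 - <<'E'
from h import *
s=read_state(); print(s["tool_pos"],s["grip_width"])
im,d,cal=load("w1"); P=cloud("wrist",d,cal)
g=cv2.cvtColor(im,cv2.COLOR_BGR2GRAY)
m=(g<75)&(abs(P[...,0]-.5)<.11)&(abs(P[...,1]-.306)<.1)&(P[...,2]<.02)
n,l,st,_=cv2.connectedComponentsWithStats(m.astype(np.uint8)); k=1+st[1:,4].argmax(); q=P[l==k][:,:2].astype(np.float32)
print(cv2.minAreaRect(q), len(q))
m2=(l==k)&(P[...,2]>.009); q=P[m2][:,:2]; print("wall med z",np.median(P[m2][:,2]))
o=ortho(im,cal,(.5,.306),.010,.1,.0005); cv2.imwrite("pics/o6.png",o)
E
```

```text
[0.65280239 0.1568439  0.19275729] 0.048691118725787096
((0.49391013383865356, 0.3015727698802948), (0.18384520709514618, 0.17193779349327087), 2.4831974506378174) 10979
wall med z 0.012139153479037545
```

View pics/o6.png

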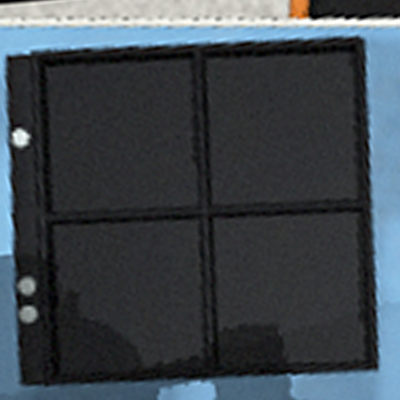

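carry_out(series="-0.2 0.3 0 0 0 0; -0.45 0.6 0 0 0 0; -0.7 0.77 0 0 0 0; -0.91 0.77 0 0 0 0; -0.91 0.77 0 0 0 0")

```text
time_s: 18.0
tool_pos: [0.539, 0.25, 0.1892]
eef_rot: [[-0.791, 0.611, -0.004], [0.611, 0.791, -0.001], [0.002, -0.003, -1.0]]
wrist_force: [0.4, -0.5, -1.3]
grip_width: 0.0484
gripper_force: 30.0
```

carry_out(series="0 0.3 0 0 0 0; 0 0.6 -0.2 0 0 0; 0 0.774 -0.5 0 0 0; 0 0.774 -0.8 0 0 0; 0 0.774 -0.8 0 0 0; 0 0.774 -0.8 0 0 0")

```text
time_s: 18.6
tool_pos: [0.543, 0.3407, 0.0946]
eef_rot: [[-0.789, 0.615, -0.001], [0.615, 0.789, -0.002], [-0.0, -0.003, -1.0]]
wrist_force: [1.0, -0.1, -1.9]
grip_width: 0.0484
gripper_force: 30.0
```

carry_out(series="0 0 -0.2 0 0 0; 0 0 -0.3 0 0 0; 0 0 -0.355 0 0 0; 0 0 -0.355 0 0 0; 0 0 -0.355 0 0 0")

```text
time_s: 19.1
tool_pos: [0.5434, 0.342, 0.0536]
eef_rot: [[-0.789, 0.614, 0.001], [0.614, 0.789, 0.001], [-0.0, 0.001, -1.0]]
wrist_force: [-0.6, 1.1, -1.5]
grip_width: 0.0484
gripper_force: 30.0
```

carry_out(series="0 0 0 0 0 0; 0 0 0 0 0 0; 0 0 0 0 0 0; 0 0 0 0 0 0; 0 0 0 0 0 0; 0 0 0 0 0 0; 0 0 0 0 0 0", gripper=0.2)

```text
time_s: 19.8
tool_pos: [0.5429, 0.3419, 0.0526]
eef_rot: [[-0.789, 0.614, -0.0], [0.614, 0.789, -0.0], [0.0, -0.0, -1.0]]
wrist_force: [0.4, -0.4, 0.3]
grip_width: 0.0751
gripper_force: 0.0
```

carry_out(series="0 0 0.2 0 0 0; 0 0 0.6 0 0 0; 0 0 1 0 0 0; 0 0 1 0 0 0; 0 0 1 0 0 0", gripper=0.2)

```text
time_s: 20.3
tool_pos: [0.5432, 0.3423, 0.1738]
eef_rot: [[-0.789, 0.614, 0.001], [0.614, 0.789, 0.002], [-0.0, 0.002, -1.0]]
wrist_force: [0.2, -0.1, -0.3]
grip_width: 0.0752
gripper_force: 0.0
```

carry_out(series="0.2 -0.3 0.2 0 0 0; 0.4 -0.6 0.4 0 0 0; 0.6 -0.9 0.6 0 0 0; 0.8 -0.9 0.6 0 0 0; 0.8 -0.9 0.6 0 0 0; 0.8 -0.9 0.6 0 0 0", gripper=0)

```text
time_s: 20.9
tool_pos: [0.6383, 0.2337, 0.2427]
eef_rot: [[-0.789, 0.614, -0.003], [0.614, 0.789, -0.001], [0.001, -0.003, -1.0]]
wrist_force: [-0.8, -0.4, -0.6]
grip_width: 0.0939
gripper_force: 0.0
```

```bash
python3 - <<'E'
from h import *
s=read_state(); print(s["tool_pos"])
im,d,cal=snap("w7"); P=cloud("wrist",d,cal)
n,_,e,mn=top(P,(.662,.248),.046); print(n,e,mn); print(keyang(im,cal,e[:2],.046))
for n in ("pulley_2_flag","pulley_2_key"):
    for r in finder.mark_of("wrist",n)[:3]: print(n,round(r["score"],2),np.round(r["at"],1),np.round(atz("wrist",r["at"][::-1],.0 if 'key' in n else .003,cal),4))
print("P1",top(P,(.5425,.342),.080))
m=(P[...,2]>.07)&(P[...,2]<.2)&(P[...,0]>.70)&(P[...,1]>.12); q=P[m]; print("frame n",len(q),"zmax",np.percentile(q[:,2],99) if len(q) else 0,"xmin",q[:,0].min() if len(q) else 0)
if len(q): print(cv2.boxPoints(cv2.minAreaRect(q[:,:2].astype(np.float32))).round(3).tolist())
o=[ortho(im,cal,(.70,.25),.046,.1,.0005),ortho(im,cal,(.70,.25),.12,.1,.0005)]
cv2.imwrite("pics/o7.png",np.hstack(o))
E
```

```text
[0.63826559 0.23372421 0.2427196 ]
951 [0.6618 0.2482 0.0488 0.0491] [0.6609 0.2488 0.0445]
(-48.0, -48.2, np.float64(61.0), np.float64(245.0))
pulley_2_flag 0.93 [202.  272.5] [0.683  0.2225 0.003 ]
pulley_2_key 0.87 [187.6 278.3] [0.672  0.2414 0.    ]
pulley_2_key 0.54 [175.5 344. ] [0.7161 0.3273 0.    ]
P1 (np.int64(1161), array([0.5443, 0.3422, 0.025 ]), array([0.5444, 0.3424, 0.0486, 0.0493]), array([0.5447, 0.3425, 0.0787]))
frame n 2037 zmax 0.11492830771508648 xmin 0.7557896454592333
[[0.7549999952316284, 0.34599998593330383], [0.7820000052452087, 0.24500000476837158], [0.875, 0.2709999978542328], [0.8479999899864197, 0.3709999918937683]]
```

View pics/o7.png

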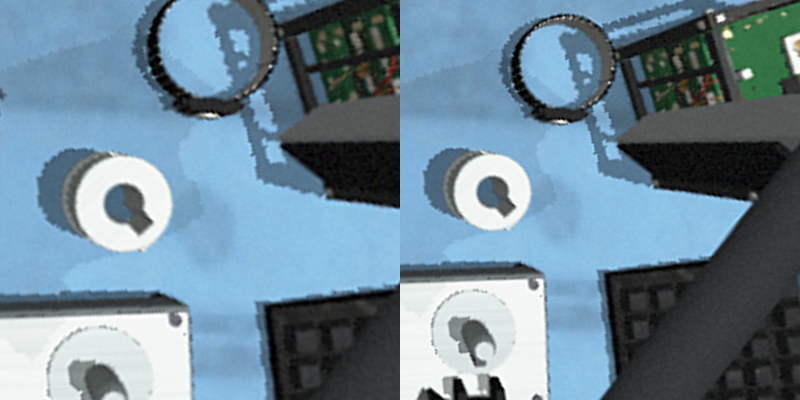

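carry_out(series="0.195 0.118 -0.2 0 0 -0.15; 0.195 0.118 -0.6 0 0 -0.236; 0.195 0.118 -1 0 0 -0.236; 0.195 0.118 -1 0 0 -0.236; 0.195 0.118 -1 0 0 -0.236", gripper=0.3)

```text
time_s: 21.55
tool_pos: [0.6619, 0.2484, 0.1253]
eef_rot: [[-0.663, 0.748, -0.001], [0.748, 0.663, -0.001], [0.0, -0.001, -1.0]]
wrist_force: [0.2, 0.4, 0.9]
grip_width: 0.0659
gripper_force: 0.0
```

carry_out(series="0 0 -0.3 0 0 0; 0 0 -0.6 0 0 0; 0 0 -0.785 0 0 0; 0 0 -0.785 0 0 0; 0 0 -0.785 0 0 0; 0 0 -0.785 0 0 0")

```text
time_s: 22.15
tool_pos: [0.6639, 0.2487, 0.0336]
eef_rot: [[-0.663, 0.749, 0.003], [0.749, 0.663, 0.002], [-0.001, 0.004, -1.0]]
wrist_force: [-0.4, -0.4, 0.3]
grip_width: 0.0663
gripper_force: 0.0
```

carry_out(series="0 0 0 0 0 0; 0 0 0 0 0 0; 0 0 0 0 0 0; 0 0 0 0 0 0; 0 0 0 0 0 0; 0 0 0 0 0 0; 0 0 0 0 0 0", gripper=1)

```text
time_s: 22.85
tool_pos: [0.6626, 0.2482, 0.0313]
eef_rot: [[-0.663, 0.749, 0.0], [0.749, 0.663, 0.0], [0.0, 0.001, -1.0]]
wrist_force: [-2.0, -1.1, 8.6]
grip_width: 0.0478
gripper_force: 30.0
```

carry_out(series="0 0 0.2 0 0 0; 0 0 0.5 0 0 0; 0 0 0.8 0 0 0; 0 0 1 0 0 0; 0 0 1 0 0 0")

```text
time_s: 23.35
tool_pos: [0.664, 0.2485, 0.1544]
eef_rot: [[-0.662, 0.749, 0.005], [0.749, 0.662, 0.002], [-0.001, 0.005, -1.0]]
wrist_force: [0.5, 0.5, -1.3]
grip_width: 0.0478
gripper_force: 30.0
```

carry_out(series="-0.085 -0.15 0 0 0 -0.15; -0.085 -0.3 0 0 0 -0.3; -0.085 -0.45 0 0 0 -0.45; -0.085 -0.6 0 0 0 -0.6; -0.085 -0.7625 0 0 0 -0.75; -0.085 -0.7625 0 0 0 -0.87; -0.085 -0.7625 0 0 0 -0.87; -0.085 -0.7625 0 0 0 -0.87")

```text
time_s: 24.15
tool_pos: [0.6517, 0.1571, 0.1496]
eef_rot: [[-0.045, 0.999, -0.001], [0.999, 0.045, -0.0], [-0.0, -0.001, -1.0]]
wrist_force: [-0.0, -0.0, -2.7]
grip_width: 0.0477
gripper_force: 30.0
```

carry_out(series="0 0 -0.2 0 0 0; 0 0 -0.38 0 0 0; 0 0 -0.42 0 0 0; 0 0 -0.46 0 0 0; 0 0 -0.5 0 0 0; 0 0 -0.5 0 0 0; 0 0 -0.5 0 0 0")

```text
time_s: 24.85
tool_pos: [0.6524, 0.1567, 0.091]
eef_rot: [[-0.041, 0.999, 0.001], [0.999, 0.041, 0.0], [0.0, 0.001, -1.0]]
wrist_force: [-0.0, -0.5, -0.5]
grip_width: 0.0477
gripper_force: 30.0
```

carry_out(series="0 0 -0.04 0 0 0; 0 0 -0.07 0 0 0; 0 0 -0.1 0 0 0; 0 0 -0.1 0 0 0")

```text
time_s: 25.25
tool_pos: [0.6517, 0.1565, 0.0778]
eef_rot: [[-0.041, 0.999, -0.001], [0.999, 0.041, -0.0], [-0.0, -0.001, -1.0]]
wrist_force: [0.0, 0.4, -1.4]
grip_width: 0.048
gripper_force: 30.0
```

carry_out(series="0 0 -0.05 0 0 0; 0 0 -0.08 0 0 0; 0 0 -0.1 0 0 0; 0 0 -0.1 0 0 0; 0 0 -0.1 0 0 0")

```text
time_s: 25.75
tool_pos: [0.6519, 0.1565, 0.0672]
eef_rot: [[-0.041, 0.999, -0.001], [0.999, 0.041, 0.001], [0.001, -0.001, -1.0]]
wrist_force: [-6.5, -0.5, 16.0]
grip_width: 0.0476
gripper_force: 30.0
```

carry_out(series="0 0 0 0 0 0; 0 0 0 0 0 0; 0 0 0 0 0 0; 0 0 0 0 0 0; 0 0 0 0 0 0; 0 0 0 0 0 0", gripper=0.35)

```text
time_s: 26.35
tool_pos: [0.6521, 0.1566, 0.0664]
eef_rot: [[-0.041, 0.999, -0.0], [0.999, 0.041, -0.0], [-0.0, -0.0, -1.0]]
wrist_force: [-0.2, -0.0, -0.7]
grip_width: 0.061
gripper_force: 0.0
```

```bash
python3 - <<'E'
from h import *
s=read_state(); T=np.array(s["tool_pos"]); print(T,s["grip_width"],np.round(s["wrist_force"],1))
im,d,cal=snap("w8"); P=cloud("wrist",d,cal)
m=(np.hypot(P[...,0]-T[0],P[...,1]-T[1]-.005)<.02)&(P[...,2]>.07)&(P[...,2]<.10); print(m.sum(), np.percentile(P[m][:,2],[5,50,95]))
m2=(np.hypot(P[...,0]-.558,P[...,1]-.153)<.02)&(P[...,2]>.05); print("dial top",np.median(P[m2][:,2]),m2.sum(),cv2.minAreaRect(P[m2][:,:2].astype(np.float32)))
E
```

```text
[0.65210693 0.15655897 0.06640515] 0.06096869398661567 [-0.2 -0.  -0.7]
2853 [0.07762507 0.08054656 0.0815704 ]
dial top 0.06058131578913503 1051 ((0.565353274345398, 0.15670143067836761), (0.024715837091207504, 0.03289664909243584), 2.3538570404052734)
```

carry_out(series="0 0 0 0 0 0; 0 0 0 0 0 0; 0 0 0 0 0 0; 0 0 0 0 0 0; 0 0 0 0 0 0", gripper=1)

```text
time_s: 26.9
tool_pos: [0.6521, 0.1566, 0.0665]
eef_rot: [[-0.041, 0.999, -0.0], [0.999, 0.041, -0.0], [-0.0, -0.0, -1.0]]
wrist_force: [0.7, 0.4, 0.0]
grip_width: 0.0478
gripper_force: 30.0
```

carry_out(series="0 0 0.2 0 0 0; 0 0 0.5 0 0 0; 0 0 0.8 0 0 0; 0 0 1 0 0 0; 0 0 1 0 0 0")

```text
time_s: 27.4
tool_pos: [0.6537, 0.1567, 0.1899]
eef_rot: [[-0.041, 0.999, 0.004], [0.999, 0.041, 0.002], [0.002, 0.005, -1.0]]
wrist_force: [1.0, -0.1, -1.6]
grip_width: 0.0477
gripper_force: 30.0
```

carry_out(series="-0.25 0.25 0 0 0 0; -0.5 0.5 0 0 0 0; -0.75 0.75 0 0 0 0; -0.8 0.8 0 0 0 0; -0.8 0.8 0 0 0 0")

```text
time_s: 27.9
tool_pos: [0.5546, 0.2542, 0.1856]
eef_rot: [[-0.044, 0.999, -0.001], [0.999, 0.044, -0.0], [0.0, -0.001, -1.0]]
wrist_force: [0.5, -0.8, -0.9]
grip_width: 0.0478
gripper_force: 30.0
```

carry_out(series="-0.25 0.25 0 0 0 0; -0.5 0.5 0 0 0 0; -0.788 0.725 0 0 0 0; -0.788 0.725 -0.3 0 0 0; -0.788 0.725 -0.6 0 0 0; -0.788 0.725 -0.9 0 0 0; -0.788 0.725 -0.9 0 0 0; -0.788 0.725 -0.9 0 0 0")

```text
time_s: 28.7
tool_pos: [0.4626, 0.3383, 0.0787]
eef_rot: [[-0.039, 0.999, -0.0], [0.999, 0.039, -0.001], [-0.001, -0.0, -1.0]]
wrist_force: [0.0, 0.2, -0.6]
grip_width: 0.0474
gripper_force: 30.0
```

carry_out(series="0 0 -0.2 0 0 0; 0 0 -0.3 0 0 0; 0 0 -0.36 0 0 0; 0 0 -0.36 0 0 0; 0 0 -0.36 0 0 0")

```text
time_s: 29.2
tool_pos: [0.462, 0.3398, 0.0361]
eef_rot: [[-0.041, 0.999, 0.001], [0.999, 0.041, 0.001], [0.001, 0.001, -1.0]]
wrist_force: [-0.2, -0.4, -1.6]
grip_width: 0.0476
gripper_force: 30.0
```

carry_out(series="0 0 0 0 0 0; 0 0 0 0 0 0; 0 0 0 0 0 0; 0 0 0 0 0 0; 0 0 0 0 0 0; 0 0 0 0 0 0", gripper=0.3)

```text
time_s: 29.8
tool_pos: [0.4615, 0.3396, 0.0353]
eef_rot: [[-0.041, 0.999, -0.0], [0.999, 0.041, -0.0], [0.0, -0.0, -1.0]]
wrist_force: [0.0, -1.0, -0.3]
grip_width: 0.0657
gripper_force: 0.0
```

carry_out(series="0 0 0.2 0 0 0; 0 0 0.6 0 0 0; 0 0 1 0 0 0; 0 0 1 0 0 0; 0 0 1 0 0 0")

```text
time_s: 30.3
tool_pos: [0.4617, 0.3401, 0.1562]
eef_rot: [[-0.041, 0.999, 0.001], [0.999, 0.041, 0.002], [0.002, 0.001, -1.0]]
wrist_force: [-0.7, -0.4, -1.1]
grip_width: 0.0655
gripper_force: 0.0
```

carry_out(series="0.2 -0.3 0.2 0 0 0; 0.4 -0.6 0.2 0 0 0; 0.4 -0.8 0.2 0 0 0; 0.4 -0.8 0.2 0 0 0", gripper=0)

```text
time_s: 30.7
tool_pos: [0.5097, 0.2394, 0.1782]
eef_rot: [[-0.036, 0.999, -0.002], [0.999, 0.036, -0.002], [-0.002, -0.002, -1.0]]
wrist_force: [-0.5, -0.1, -0.5]
grip_width: 0.0928
gripper_force: 0.0
```

carry_out(series="0.2 -0.3 0 0 0 0; 0.413 -0.6 0 0 0 0; 0.413 -0.754 0 0 0 0; 0.413 -0.754 0 0 0 0; 0.413 -0.754 0 0 0 0")

```text
time_s: 31.2
tool_pos: [0.5583, 0.1539, 0.1784]
eef_rot: [[-0.041, 0.999, -0.002], [0.999, 0.041, -0.0], [-0.0, -0.002, -1.0]]
wrist_force: [-1.0, 0.5, -1.2]
grip_width: 0.0939
gripper_force: 0.0
```

```bash
python3 - <<'E'
from h import *
s=read_state(); print(s["tool_pos"])
im,d,cal=snap("w9"); P=cloud("wrist",d,cal)
print("P1",top(P,(.5445,.342),.080)); print("P2",top(P,(.461,.3395),.050))
print("B",top(P,(.691,-.068),.076))
m2=(np.hypot(P[...,0]-.558,P[...,1]-.153)<.03)&(P[...,2]>.056)&(P[...,2]<.068); print("dial",P[m2].mean(0),cv2.minAreaRect(P[m2][:,:2].astype(np.float32)))
E
```

```text
[0.55834412 0.15385759 0.17838869]
P1 (np.int64(766), array([0.5444, 0.3399, 0.0244]), array([0.545 , 0.3353, 0.0351, 0.0465]), array([0.5451, 0.329 , 0.0786]))
P2 (np.int64(1072), array([0.4624, 0.3399, 0.0251]), array([0.4626, 0.3386, 0.0458, 0.05  ]), array([0.4634, 0.3366, 0.0485]))Traceback (most recent call last):
  File "<stdin>", line 5, in <module>
  File "h.py", line 42, in top
    return m.sum(),np.round([cx,cy,r],4),np.round(e[0]+e[1],4),np.round(P[m].mean(0),4)
                                                  ~^^^
TypeError: 'NoneType' object is not subscriptable
```

carry_out(series="0 0 -0.4 0 0 0; 0 0 -0.7 0 0 0; 0 0 -1 0 0 0; 0 0 -1 0 0 0; 0 0 -1 0 0 0; 0 0 -1 0 0 0")

```text
time_s: 31.85
tool_pos: [0.5599, 0.154, 0.061]
eef_rot: [[-0.042, 0.999, 0.002], [0.999, 0.042, 0.001], [0.001, 0.002, -1.0]]
wrist_force: [0.4, 0.5, -0.4]
grip_width: 0.0939
gripper_force: 0.0
```

carry_out(series="0 0 -0.02 0 0 0; 0 0 -0.02 0 0 0; 0 0 -0.02 0 0 0; 0 0 -0.02 0 0 0; 0 0 -0.02 0 0 0; 0 0 -0.02 0 0 0; 0 0 -0.02 0 0 0; 0 0 -0.02 0 0 0; 0 0 -0.02 0 0 0; 0 0 -0.02 0 0 0; 0 0 -0.02 0 0 0; 0 0 -0.02 0 0 0", gripper=1)

```text
time_s: 33.05
tool_pos: [0.5591, 0.1531, 0.0569]
eef_rot: [[-0.041, 0.999, 0.0], [0.999, 0.041, 0.0], [0.0, 0.0, -1.0]]
wrist_force: [0.7, -0.5, -1.1]
grip_width: 0.0137
gripper_force: 30.0
```

carry_out(series="0 0 0 0 0 -0.15; 0 0 0 0 0 -0.3; 0 0 0 0 0 -0.45; 0 0 0 0 0 -0.6; 0 0 0 0 0 -0.75; 0 0 0 0 0 -0.89; 0 0 0 0 0 -0.89; 0 0 0 0 0 -0.89; 0 0 0 0 0 -0.89; 0 0 0 0 0 -0.89")

```text
time_s: 34.05
tool_pos: [0.5599, 0.1528, 0.0569]
eef_rot: [[0.612, 0.791, 0.002], [0.791, -0.612, -0.0], [0.001, 0.001, -1.0]]
wrist_force: [5.9, -1.4, -5.9]
grip_width: 0.0137
gripper_force: 30.0
```

carry_out(series="0 0 0 0 0 0; 0 0 0 0 0 0; 0 0 0 0 0 0; 0 0 0 0 0 0; 0 0 0 0 0 0; 0 0 0 0 0 0; 0 0 0 0 0 0", gripper=0)

```text
time_s: 34.75
tool_pos: [0.5591, 0.1531, 0.0569]
eef_rot: [[0.612, 0.791, -0.0], [0.791, -0.612, 0.0], [0.0, -0.0, -1.0]]
wrist_force: [-0.6, 0.7, 0.3]
grip_width: 0.0668
gripper_force: 0.0
```

carry_out(series="0 0 0.3 0 0 0; 0 0 0.7 0 0 0; 0 0 1 0 0 0; 0 0 1 0 0 0; 0 0 1 0 0 0")

```text
time_s: 35.25
tool_pos: [0.5592, 0.1536, 0.1773]
eef_rot: [[0.611, 0.792, 0.001], [0.792, -0.611, 0.001], [0.001, -0.0, -1.0]]
wrist_force: [-0.4, 0.2, 0.6]
grip_width: 0.094
gripper_force: 0.0
```

```bash
python3 - <<'E'
from h import *
s=read_state(); print(s["tool_pos"])
im,d,cal=snap("w10"); P=cloud("wrist",d,cal)
m2=(np.hypot(P[...,0]-.558,P[...,1]-.153)<.03)&(P[...,2]>.056)&(P[...,2]<.068); print("dial",P[m2].mean(0),cv2.minAreaRect(P[m2][:,:2].astype(np.float32)))
E
```

```text
[0.55917857 0.15356774 0.17726383]
dial [0.56025199 0.15413778 0.06033547] ((0.5598514080047607, 0.15366211533546448), (0.04656113311648369, 0.013103604316711426), 52.367183685302734)
```

carry_out(series="0.2 -0.3 0.3 0 0 0.15; 0.4 -0.5 0.6 0 0 0.3; 0.6 -0.75 0.6 0 0 0.45; 0.6 -0.75 0.6 0 0 0.6; 0.6 -0.75 0.6 0 0 0.75; 0.6 -0.75 0.6 0 0 0.89; 0.6 -0.75 0.6 0 0 0.89")

```text
time_s: 36.0
tool_pos: [0.6306, 0.0628, 0.2474]
eef_rot: [[-0.043, 0.999, -0.002], [0.999, 0.043, -0.0], [-0.0, -0.002, -1.0]]
wrist_force: [0.6, -0.4, -0.3]
grip_width: 0.0941
gripper_force: 0.0
```

carry_out(series="0.3 -0.4 0 0 0 0; 0.58 -0.75 0 0 0 0; 0.58 -0.75 0 0 0 0; 0.58 -0.75 0 0 0 0; 0.58 -0.75 0 0 0 0")

```text
time_s: 36.5
tool_pos: [0.7002, -0.0264, 0.2477]
eef_rot: [[-0.039, 0.999, -0.002], [0.999, 0.039, 0.0], [0.0, -0.002, -1.0]]
wrist_force: [-0.3, 0.8, -0.2]
grip_width: 0.0943
gripper_force: 0.0
```

```bash
python3 - <<'E'
from h import *
print(read_state()["tool_pos"])
im,d,cal=snap("w11"); P=cloud("wrist",d,cal)
cv2.imwrite("pics/o8.png",ortho(im,cal,(.70,-.03),.076,.1,.0004))
for r in finder.masks_of("wrist","pulley_3")[:4]: print(round(r["score"],2),np.round(r["at"]),np.round(np.median(P[r["mask"]&(d>0)],0),3))
n,_,e,mn=top(P,(.691,-.068),.076); print(n,e,mn); print(keyang(im,cal,e[:2],.076))
E
```

```text
[ 0.70019441 -0.0264195   0.24774352]
0.91 [213. 249.] [ 0.691 -0.062  0.074]
0.86 [145. 170.] [0.592 0.01  0.073]
1038 [ 0.6911 -0.0681  0.0487  0.0495] [ 0.6914 -0.0669  0.0743]
(-155.0, -154.7, np.float64(80.0), np.float64(246.0))
```

View pics/o8.png

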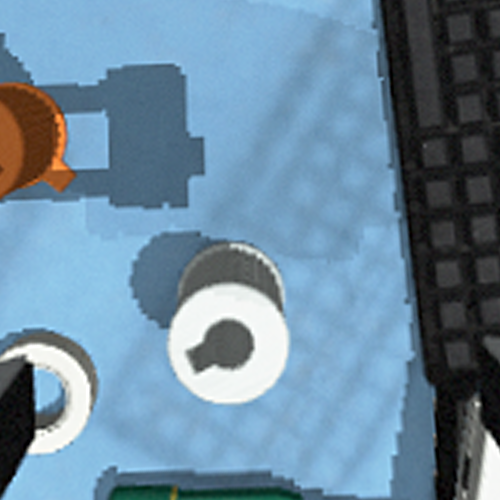

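carry_out(series="-0.077 -0.343 0 0 0 0; -0.077 -0.343 -0.2 0 0 0; -0.077 -0.343 -0.6 0 0 0; -0.077 -0.343 -1 0 0 0; -0.077 -0.343 -1 0 0 0; -0.077 -0.343 -1 0 0 0")

```text
time_s: 37.2
tool_pos: [0.6914, -0.0673, 0.1299]
eef_rot: [[-0.042, 0.999, -0.001], [0.999, 0.042, -0.0], [-0.0, -0.001, -1.0]]
wrist_force: [0.4, 0.2, 0.8]
grip_width: 0.0939
gripper_force: 0.0
```

carry_out(series="0 0 -0.3 0 0 0; 0 0 -0.6 0 0 0; 0 0 -0.678 0 0 0; 0 0 -0.678 0 0 0; 0 0 -0.678 0 0 0; 0 0 -0.678 0 0 0")

```text
time_s: 37.8
tool_pos: [0.6928, -0.0682, 0.0499]
eef_rot: [[-0.041, 0.999, 0.003], [0.999, 0.041, 0.0], [-0.0, 0.003, -1.0]]
wrist_force: [-0.3, 0.3, 0.3]
grip_width: 0.0938
gripper_force: 0.0
```

carry_out(series="0 0 0 0 0 0; 0 0 0 0 0 0; 0 0 0 0 0 0; 0 0 0 0 0 0; 0 0 0 0 0 0; 0 0 0 0 0 0; 0 0 0 0 0 0; 0 0 0 0 0 0; 0 0 0 0 0 0; 0 0 0 0 0 0", gripper=1)

```text
time_s: 38.8
tool_pos: [0.6914, -0.0681, 0.0475]
eef_rot: [[-0.041, 0.999, -0.0], [0.999, 0.041, -0.0], [-0.0, -0.0, -1.0]]
wrist_force: [0.1, 0.5, -0.3]
grip_width: 0.0481
gripper_force: 30.0
```

carry_out(series="0 0 0.2 0 0 0; 0 0 0.5 0 0 0; 0 0 0.8 0 0 0; 0 0 1 0 0 0; 0 0 1 0 0 0; 0 0 1 0 0 0")

```text
time_s: 39.4
tool_pos: [0.6913, -0.0677, 0.1672]
eef_rot: [[-0.041, 0.999, 0.0], [0.999, 0.041, 0.0], [0.0, 0.0, -1.0]]
wrist_force: [-0.3, 0.2, -2.0]
grip_width: 0.048
gripper_force: 30.0
```

carry_out(series="-0.1 0.25 0 0 0 -0.12; -0.2 0.5 0 0 0 -0.25; -0.3 0.75 0 0 0 -0.38; -0.328 1 0 0 0 -0.51; -0.328 1 0 0 0 -0.51")

```text
time_s: 39.9
tool_pos: [0.6508, 0.0574, 0.1652]
eef_rot: [[0.35, 0.937, -0.003], [0.937, -0.35, 0.001], [-0.0, -0.003, -1.0]]
wrist_force: [-0.2, 0.4, -2.4]
grip_width: 0.0481
gripper_force: 30.0
```

carry_out(series="0 0.25 0 0 0 0; 0 0.5 0 0 0 0; 0 0.75 0 0 0 0; 0 0.8725 0 0 0 0; 0 0.8725 0 0 0 0; 0 0.8725 0 0 0 0")

```text
time_s: 40.5
tool_pos: [0.6519, 0.1552, 0.1669]
eef_rot: [[0.352, 0.936, -0.001], [0.936, -0.352, -0.001], [-0.001, -0.0, -1.0]]
wrist_force: [-0.1, -0.3, -1.1]
grip_width: 0.048
gripper_force: 30.0
```

carry_out(series="0 0 -0.2 0 0 0; 0 0 -0.38 0 0 0; 0 0 -0.42 0 0 0; 0 0 -0.46 0 0 0; 0 0 -0.5 0 0 0; 0 0 -0.5 0 0 0; 0 0 -0.5 0 0 0")

```text
time_s: 41.2
tool_pos: [0.6524, 0.1565, 0.1081]
eef_rot: [[0.352, 0.936, 0.001], [0.936, -0.352, 0.0], [0.001, 0.0, -1.0]]
wrist_force: [-0.0, -0.7, -1.8]
grip_width: 0.0482
gripper_force: 30.0
```

carry_out(series="0 0 -0.04 0 0 0; 0 0 -0.07 0 0 0; 0 0 -0.1 0 0 0; 0 0 -0.1 0 0 0")

```text
time_s: 41.6
tool_pos: [0.6518, 0.1567, 0.0949]
eef_rot: [[0.352, 0.936, -0.001], [0.936, -0.352, -0.0], [-0.0, -0.001, -1.0]]
wrist_force: [-0.4, -0.1, -1.9]
grip_width: 0.0483
gripper_force: 30.0
```

Key engaged without force; seat it, release, check, regrasp.

carry_out(series="0 0 -0.05 0 0 0; 0 0 -0.09 0 0 0; 0 0 -0.1 0 0 0; 0 0 -0.1 0 0 0; 0 0 -0.1 0 0 0")

```text
time_s: 42.1
tool_pos: [0.652, 0.1566, 0.0835]
eef_rot: [[0.352, 0.936, -0.0], [0.936, -0.352, 0.0], [0.0, -0.0, -1.0]]
wrist_force: [-2.4, 1.0, 3.4]
grip_width: 0.0481
gripper_force: 30.0
```

carry_out(series="0 0 0 0 0 0; 0 0 0 0 0 0; 0 0 0 0 0 0; 0 0 0 0 0 0; 0 0 0 0 0 0; 0 0 0 0 0 0", gripper=0.35)

```text
time_s: 42.7
tool_pos: [0.6521, 0.1566, 0.0835]
eef_rot: [[0.352, 0.936, -0.0], [0.936, -0.352, 0.0], [0.0, -0.0, -1.0]]
wrist_force: [-0.2, -0.1, 0.4]
grip_width: 0.0609
gripper_force: 0.0
```

```bash
python3 - <<'E'
from h import *
s=read_state(); T=np.array(s["tool_pos"]); print(T,s["grip_width"],np.round(s["wrist_force"],1))
im,d,cal=snap("w12"); P=cloud("wrist",d,cal)
m=(np.hypot(P[...,0]-T[0],P[...,1]-T[1]-.005)<.02)&(P[...,2]>.09)&(P[...,2]<.13); print(m.sum(), np.percentile(P[m][:,2],[5,50,95]))
print("P1",top(P,(.5445,.342),.080)); print("P2",top(P,(.461,.3395),.050))
E
```

```text
[0.6521098  0.15663565 0.08349011] 0.06094846861705133 [-0.2 -0.1  0.4]
4008 [0.09362913 0.11024705 0.11148957]
P1 (np.int64(2025), array([0.5452, 0.3421, 0.0257]), array([0.5452, 0.3419, 0.0488, 0.0505]), array([0.5472, 0.3402, 0.0784]))
P2 (np.int64(572), array([0.4681, 0.3378, 0.024 ]), array([0.4714, 0.3368, 0.0312, 0.0468]), array([0.4775, 0.3341, 0.0481]))
```

carry_out(series="0 0 0 0 0 0; 0 0 0 0 0 0; 0 0 0 0 0 0; 0 0 0 0 0 0; 0 0 0 0 0 0", gripper=1)

```text
time_s: 43.25
tool_pos: [0.6521, 0.1566, 0.0835]
eef_rot: [[0.352, 0.936, -0.0], [0.936, -0.352, 0.0], [-0.0, -0.0, -1.0]]
wrist_force: [0.1, -0.0, -1.1]
grip_width: 0.0483
gripper_force: 30.0
```

carry_out(series="0 0 0.2 0 0 0; 0 0 0.5 0 0 0; 0 0 0.8 0 0 0; 0 0 1 0 0 0; 0 0 1 0 0 0")

```text
time_s: 43.75
tool_pos: [0.6535, 0.1567, 0.2068]
eef_rot: [[0.352, 0.936, 0.004], [0.936, -0.352, 0.002], [0.003, 0.003, -1.0]]
wrist_force: [0.5, -0.0, -2.9]
grip_width: 0.0485
gripper_force: 30.0
```

carry_out(series="-0.25 0.25 0 0 0 0; -0.5 0.5 0 0 0 0; -0.75 0.75 0 0 0 0; -0.888 0.878 0 0 0 0; -0.888 0.878 -0.2 0 0 0; -0.888 0.878 -0.5 0 0 0; -0.888 0.878 -0.9 0 0 0; -0.888 0.878 -0.9 0 0 0; -0.888 0.878 -0.9 0 0 0")

```text
time_s: 44.65
tool_pos: [0.5453, 0.2612, 0.0955]
eef_rot: [[0.353, 0.936, -0.001], [0.936, -0.353, -0.002], [-0.002, -0.001, -1.0]]
wrist_force: [-0.4, -0.2, -1.3]
grip_width: 0.0484
gripper_force: 30.0
```

carry_out(series="0 0 -0.2 0 0 0; 0 0 -0.3 0 0 0; 0 0 -0.36 0 0 0; 0 0 -0.36 0 0 0; 0 0 -0.36 0 0 0; 0 0 -0.36 0 0 0")

```text
time_s: 45.25
tool_pos: [0.546, 0.2622, 0.0532]
eef_rot: [[0.352, 0.936, 0.001], [0.936, -0.352, 0.001], [0.001, 0.001, -1.0]]
wrist_force: [0.6, -0.3, -2.7]
grip_width: 0.0483
gripper_force: 30.0
```

carry_out(series="0 0 0 0 0 0; 0 0 0 0 0 0; 0 0 0 0 0 0; 0 0 0 0 0 0; 0 0 0 0 0 0; 0 0 0 0 0 0", gripper=0.25)

```text
time_s: 45.85
tool_pos: [0.5455, 0.262, 0.0523]
eef_rot: [[0.352, 0.936, -0.0], [0.936, -0.352, 0.0], [-0.0, -0.0, -1.0]]
wrist_force: [-0.7, -0.3, 0.4]
grip_width: 0.0707
gripper_force: 0.0
```

carry_out(series="0 0 0.2 0 0 0; 0 0 0.6 0 0 0; 0 0 1 0 0 0; 0 0 1 0 0 0; 0 0 1 0 0 0")

```text
time_s: 46.35
tool_pos: [0.5458, 0.2625, 0.1732]
eef_rot: [[0.351, 0.936, 0.001], [0.936, -0.351, 0.002], [0.002, 0.001, -1.0]]
wrist_force: [-0.3, 0.4, 0.1]
grip_width: 0.0704
gripper_force: 0.0
```

carry_out(series="0.117 -0.3 0 0 0 -0.15; 0.117 -0.6 0 0 0 -0.3; 0.117 -0.906 0 0 0 -0.378; 0.117 -0.906 0 0 0 -0.378; 0.117 -0.906 0 0 0 -0.378; 0.117 -0.906 0 0 0 -0.378", gripper=0)

```text
time_s: 46.95
tool_pos: [0.5592, 0.1543, 0.1715]
eef_rot: [[0.609, 0.793, -0.001], [0.793, -0.609, -0.0], [-0.001, -0.001, -1.0]]
wrist_force: [-0.4, 1.3, 0.4]
grip_width: 0.0938
gripper_force: 0.0
```

carry_out(series="0 0 -0.3 0 0 0; 0 0 -0.6 0 0 0; 0 0 -0.9 0 0 0; 0 0 -0.96 0 0 0; 0 0 -0.96 0 0 0; 0 0 -0.96 0 0 0")

```text
time_s: 47.55
tool_pos: [0.5604, 0.1536, 0.0584]
eef_rot: [[0.61, 0.792, 0.001], [0.792, -0.61, 0.0], [0.001, 0.001, -1.0]]
wrist_force: [0.7, 0.4, -0.3]
grip_width: 0.0942
gripper_force: 0.0
```

carry_out(series="0 0 0 0 0 0; 0 0 0 0 0 0; 0 0 0 0 0 0; 0 0 0 0 0 0; 0 0 0 0 0 0; 0 0 0 0 0 0; 0 0 0 0 0 0; 0 0 0 0 0 0; 0 0 0 0 0 0; 0 0 0 0 0 0; 0 0 0 0 0 0; 0 0 0 0 0 0", gripper=1)

```text
time_s: 48.75
tool_pos: [0.5599, 0.153, 0.0572]
eef_rot: [[0.611, 0.792, 0.001], [0.792, -0.611, -0.0], [0.0, 0.001, -1.0]]
wrist_force: [3.9, -2.2, -3.7]
grip_width: 0.0133
gripper_force: 30.0
```

carry_out(series="0 0 0 0 0 0.15; 0 0 0 0 0 0.3; 0 0 0 0 0 0.45; 0 0 0 0 0 0.6; 0 0 0 0 0 0.75; 0 0 0 0 0 0.89; 0 0 0 0 0 0.89; 0 0 0 0 0 0.89")

```text
time_s: 49.55
tool_pos: [0.5592, 0.1532, 0.0571]
eef_rot: [[-0.039, 0.999, -0.001], [0.999, 0.039, 0.0], [0.0, -0.001, -1.0]]
wrist_force: [-2.9, -0.1, 4.1]
grip_width: 0.0137
gripper_force: 30.0
```

carry_out(series="0 0 0 0 0 0.15; 0 0 0 0 0 0.3; 0 0 0 0 0 0.45; 0 0 0 0 0 0.6; 0 0 0 0 0 0.75; 0 0 0 0 0 0.89; 0 0 0 0 0 0.89; 0 0 0 0 0 0.89; 0 0 0 0 0 0.89")

```text
time_s: 50.45
tool_pos: [0.5584, 0.1529, 0.0571]
eef_rot: [[-0.673, 0.74, -0.002], [0.74, 0.673, -0.0], [0.001, -0.002, -1.0]]
wrist_force: [-7.8, -2.5, 11.1]
grip_width: 0.0136
gripper_force: 30.0
```

carry_out(series="0 0 0 0 0 0; 0 0 0 0 0 0; 0 0 0 0 0 0; 0 0 0 0 0 0; 0 0 0 0 0 0; 0 0 0 0 0 0; 0 0 0 0 0 0", gripper=0)

```text
time_s: 51.15
tool_pos: [0.5596, 0.1533, 0.0571]
eef_rot: [[-0.675, 0.737, -0.0], [0.737, 0.675, -0.0], [0.0, -0.0, -1.0]]
wrist_force: [0.1, 0.7, -0.4]
grip_width: 0.0662
gripper_force: 0.0
```

carry_out(series="0 0 0.3 0 0 0; 0 0 0.7 0 0 0; 0 0 1 0 0 0; 0 0 1 0 0 0; 0 0 1 0 0 0; 0 0 1 0 0 0")

```text
time_s: 51.75
tool_pos: [0.559, 0.1532, 0.1763]
eef_rot: [[-0.676, 0.737, -0.001], [0.737, 0.676, -0.0], [0.001, -0.001, -1.0]]
wrist_force: [-0.1, 0.0, -0.3]
grip_width: 0.094
gripper_force: 0.0
```

```bash
python3 - <<'E'
from h import *
s=read_state(); print(s["tool_pos"],s["time_s"])
im,d,cal=snap("w13"); P=cloud("wrist",d,cal)
m2=(np.hypot(P[...,0]-.558,P[...,1]-.153)<.03)&(P[...,2]>.056)&(P[...,2]<.068); print("dial",P[m2].mean(0),cv2.minAreaRect(P[m2][:,:2].astype(np.float32)))
for n,c,z in (("P1",(.5445,.342),.08),("P2",(.461,.3395),.05),("P3",(.545,.262),.08)):
    try: print(n,top(P,c,z))
    except TypeError: print(n,"hidden")
im,d=viewer.capture("scene"); cv2.imwrite("pics/end.png",cv2.resize(im[150:320,150:400],None,fx=3,fy=3,interpolation=cv2.INTER_CUBIC))
E
```

```text
[0.55901474 0.15324112 0.17626775] 51.75
dial [0.55827892 0.15354207 0.06042545] ((0.5590425133705139, 0.15313638746738434), (0.01367992628365755, 0.046621326357126236), 42.08473205566406)
P1 (np.int64(1485), array([0.5447, 0.3423, 0.0253]), array([0.5446, 0.3418, 0.0486, 0.0493]), array([0.5442, 0.341 , 0.0786]))
P2 (np.int64(603), array([0.4641, 0.3387, 0.0246]), array([0.4679, 0.3343, 0.0329, 0.0474]), array([0.4724, 0.3308, 0.0485]))
P3 (np.int64(1797), array([0.5456, 0.2619, 0.025 ]), array([0.5456, 0.2619, 0.0486, 0.0493]), array([0.5458, 0.2614, 0.0787]))
```

View pics/end.png

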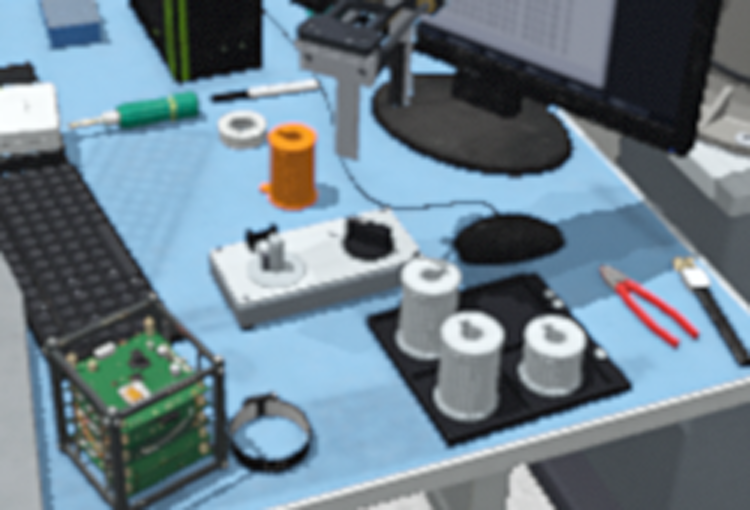

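The end picture shows all three pulleys standing in their pockets: tall ones at about (430,310) and (470,365), the short one at (552,355). The dial is at park and the bystanders have not moved. No fourth pulley shows anywhere.

```bash
python3 -c "
from cell import manip
print(manip.finish_job())"
```

```text
the job is handed in; nothing more can be done
None
```

I handed the job in at about 52 s of simulated time: the three pulleys present (pulley_4 was absent) were each seated on the gauge and now stand in their lane pockets, the dial is back at park, and the bystanders were left alone; the hand-in returned no verdict.

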